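# Move the control module from the tester to the cam clamp

### The arm

A 6-joint arm with a two-finger parallel gripper is mounted at the origin on the work surface. World frame = base frame: x ahead of the robot, y to its left, z up, the work surface at z = 0. Lengths are in mm, angles in rad, forces in N, time in s.
With the tool pointing down it reaches from about 300 to 775 mm from the base axis. Payload 14.6 kg.
Tool frame: the origin (TCP) lies at the very end of the fingers, on their centre line; the grasp point (between the pads) lies 19 mm behind it; z points along the fingers, y is the direction in which the jaws open and shut (so a half turn about z gives the same grasp; the last joint's range is limited). The gripper opens to 94 mm and grips with 3 to 60 N. Pads are 16 mm wide; open, the fingers measure 119 mm over their backs; the gripper's body (75 mm by 177 mm) begins 78 mm behind the grasp point.
Start: joints at [-1.169, 0.3, 1.521, -0, 1.321, -0.067], TCP at [248.49, -490.654, 171.946] pointing down, gripper open.
Joint ranges: [-3.03, 3.03], [-0.79, 2.21], [0.23, 2.52], [-1.04, 4.18], [0, 3.07], [-2.55, 2.55]. Speed limits (rad/s): [2.22, 2.22, 2.57, 3.14, 3.14, 3.14].

### API

Orientations are given as [roll, pitch, yaw] about the fixed x, y, z axes, in that order (R = Rz(yaw) Ry(pitch) Rx(roll)).
In Python, from cell import manip gives the robot as it stands.
- The arm moves only by the shell command python3 -m pendant 'ROWS' [FORCE]. ROWS is JSON, a list of rows, each an object with "claw": the finger opening in m, from 0 to 0.094; "delta_pos": the shift along the tool's x, y, z in m, a list of three; "rotation": the turn, a rotation vector about the tool's x, y, z in rad, a list of three. A call has 1 to 10 rows; each row is the pose to reach, as a shift and turn from the pose measured when the call began, along the tool's axes at that moment; what a row does not reach only later rows make up. A row lasts 1/8 s, in which the tool goes at most 62.5 mm and 10.7 degrees, less where a joint would pass 70% of its speed; a pose out of reach is approached as far as the arm can. A call with a gripper value outside its range is refused whole. The fingers move at their own pace and stop on an object; FORCE is the grip in N (left out, the last holds). Time passes only in rows, so rows that repeat a pose let the fingers close. It gives the time, the measured TCP pose, the force and the opening at its end, in the units of the state.
- manip.read_state(): the state, without advancing time (a new reading comes with each control period).
- manip.camera(name): name is "side" or "top"; returns the picture (384x512x3 uint8, red, green, blue); there is no depth.
- manip.camera_model(name): a dict with "fx", "fy", "cx", "cy" (pixels), "cam_to_world" (4x4, takes a point from camera to world coordinates). Camera axes: x right, y up, looking along -z (the intrinsics and any distortion apply to the point x, -y, -z); pixel columns grow to the right and rows downward; lengths in mm; the calibration is good to about 2 mm. A picture is of the moment at which its call begins. camera_model takes no time and is no camera call.
- manip.sign_off(): hands the job in, once; it reports no verdict.
The state is a dict: "clock": time; "joints": joint angles; "qd": joint speeds; "effort": joint torques, N m; "eef_pos": TCP position; "eef_rot": TCP orientation; "wrist_force": force on the tool from outside, world axes, zero at the start; "moment": the same for the moment, N m; "finger_gap": finger opening in mm.
Only numpy, scipy, OpenCV 4.12 (cv2) and the standard library are available. Lean on these libraries where they do the work, as an engineer would, in place of code of your own. Each camera call takes 0.05 s, during which the arm holds its last target.

### The job

Pull the aluminium control module forward (its orange fin is the grip) from under the overhanging green hood of the tester, until it lies clear on the apron; then lift it out and set it flat and centred in the clamp fixture, fin end towards the fixed steel stop. Swing the red cam lever a full quarter turn so that the blue jaw draws the module tight against the stop, let go, and leave the can, the jar and the steel socket standing where they are.

Things in the scene. Friction and masses are not known exactly. Their poses are not given: they have to be found in the camera images.
- tester: Fixed tester. Origin: on the table under the mouth of the bay; x points into the bay, z up. Aluminium floor: top 12 mm up, 84 mm wide, x=-140 to 110 mm; open apron without walls in front of x=0. Bay: 64 mm wide, x=0 to 90 mm, roof 50 mm above the table. Green hood over it, 130 mm wide, 180 mm high: front face at x=0, but above 115 mm height its head juts forward to x=-47 mm.
- module_center (a point): Centre of the module's body, a finned aluminium box 90 (x) by 58 (y) by 34 mm (z), about 0.35 kg; 17 mm above its underside. x runs along it, away from the fin end; z up. It starts lying in the tester's bay, this point 3 to 14 mm in front of the bay's mouth, axes parallel to the tester's within 0.02 rad: its rear 31 to 42 mm are under the bay's roof.
- fin_center (a point): Centre of the module's orange pull fin, an upright block 20 (x) by 14 (y) by 36 mm (z) on the module's top at its front end (module x=-45 to -25 mm), spanning 34 to 70 mm above the module's underside; module axes. It starts just below the front edge of the jutting hood head (115 to 180 mm high), so the gripper must lean back from the hood, 25 to 45 degrees.
- fixture: Fixed clamp fixture. Origin on the table 10 mm beyond its cam end; x points from the fixed stop to the cam, z up. Dark steel base plate 200 by 80 mm, top 12 mm up, x=-210 to -10 mm. Steel stop 16 mm thick, 60 mm wide, 24 mm high above the plate, its face (looking to +x) at x=-183 mm. Upright cam axis at x=-50, y=0 mm.
- seat (a point): Seat of the fixture, on its base plate (12 mm above the table) at fixture x=-138, y=0 mm, axes as the fixture. The middle of the module's underside lies here when it is clamped against the stop, module x along fixture x. Yellow lines mark its sides at y=-33 and +33 mm.
- jaw: Blue moving jaw, 10 (x) by 60 (y) by 24 mm (z), on the base plate; origin at the centre of its underside, fixture axes. Its front face, 5 mm before the origin, is 101 mm from the stop's face with the cam at 0 and comes 8.27 mm nearer per radian of cam, so it meets the 90 mm module at about 1.33 rad. It is sprung and gives 2 mm (about 12 N) on the module at the full quarter turn.
- cam (a joint): Angle of the red cam lever, rad: 0 = open, lever along the fixture's +x; grows counter-clockwise seen from above; 1.571 = closed, lever along the fixture's +y (end of travel). Starts between 0 and 0.35. Friction 0.25 N m (about 4 N at the knob, 6 N as it clamps); stays where it is left.
- cam_knob (a point): Middle of the black upright round knob (18 mm diameter, 45 to 87 mm above the table) at the end of the red lever, 60 mm from the cam's axis; this point is 68 mm above the table. The lever, 18 mm wide, lies 35 to 45 mm above the table.
- can_center (a point): Centre of a standing blue aerosol can, 56 mm diameter, 150 mm high; leave it alone.
- jar_center (a point): Centre of a standing jar with red cap, 52 mm diameter, 85 mm high; leave it alone.
- socket_center (a point): Centre of an upright steel deep socket, 32 mm diameter, 60 mm high; leave it alone.
Mind the look-alikes: they are no part of the job. What is shaped like the fixture but turquoise is not meant.

How it is judged (in metres and radians):
On the way, in this order (a step that is already met when the one before it is completed fails the run):
1. The module has been slid out along the tester's floor, out from under the bay's roof, still lying on the apron (x of module_center in the frame of tester between -0.12 and -0.046 m and z of module_center in the frame of tester below 0.037 m and y of module_center in the frame of tester between -0.03 and 0.03 m), for 0.1 s.
2. The module lies flat in the fixture between stop and jaw, fin end to the stop, the cam not yet closed (z of module_center in the frame of seat between 0.012 and 0.022 m and x of module_center in the frame of seat between -0.012 and 0.012 m and y of module_center in the frame of seat between -0.01 and 0.01 m and angle between the x axis of module_center and the x axis of seat, either way round below 0.12 rad and x of fin_center in the frame of seat below -0.015 m and value of joint cam below 1 rad), for 0.2 s.
3. The cam lever has been swung closed and the jaw holds the module (value of joint cam above 1.45 rad and contact force between jaw and module above 2 N), for 0.2 s.
At the end, for the whole second after the job is handed in: The module lies flat in the fixture (height within 5 mm), its centre within 3 mm of the seat along the fixture and 10 mm across, square within 0.12 rad, fin end to the stop; the cam is past 1.45 rad, the jaw presses on the module with more than 2 N, and everything is at rest (all of step 3 and z of module_center in the frame of seat between 0.012 and 0.022 m and y of module_center in the frame of seat between -0.01 and 0.01 m and angle between the x axis of module_center and the x axis of seat, either way round below 0.12 rad and x of fin_center in the frame of seat below -0.015 m and x of module_center in the frame of seat between -0.003 and 0.003 m and linear speed of module below 0.01 m/s and velocity of joint cam below 0.05 rad/s); the robot touches nothing.
It fails at once if The blue can is shifted by more than 20 mm or knocked over (distance of can_center from where it was at the start of the episode above 0.02 m or angle between can_center's own z axis and vertical above 0.35 rad).
It fails at once if The jar is shifted by more than 20 mm or knocked over (distance of jar_center from where it was at the start of the episode above 0.02 m or angle between jar_center's own z axis and vertical above 0.35 rad).
It fails at once if The steel socket is shifted by more than 20 mm or knocked over (distance of socket_center from where it was at the start of the episode above 0.02 m or angle between socket_center's own z axis and vertical above 0.35 rad).
It also fails if it takes over 66 s, if anything falls off the work surface, if the arm or the gripper's body presses on something with over 40 N, if the wrist force passes 120 N, or if a joint passes its speed limit or range.

## Working session

There is one attempt and no reset: what is moved stays moved. The work goes in short steps, Python scripts to look and compute and a shell command to move; the robot and the scene stay as the last step left them, time stands still between calls to the robot, and variables do not carry over. Pictures are saved under pics/ and viewed, and the job is handed in when it is done.

```bash
ls; mkdir -p pics; python3 - <<'E'
from cell import manip
import cv2,numpy as np
print(manip.read_state())
for n in("top","side"):
    im=manip.camera(n); cv2.imwrite(f"pics/{n}0.png",im[:,:,::-1])
    m=manip.camera_model(n); print(n,{k:(np.round(v,4).tolist() if k=="cam_to_world" else v) for k,v in m.items()})
E
```

```text
pics
{'clock': 0.0, 'joints': array([-1.16863829e+00,  3.00456163e-01,  1.52160427e+00, -1.49194374e-05,
        1.32072895e+00, -6.65836021e-02]), 'qd': array([ 0.00082223, -0.00042766,  0.00031849, -0.00091886, -0.00032335,
       -0.00112779]), 'effort': array([-3.44359971e-03, -5.31816852e+01, -3.52738345e+01,  7.07440870e-02,
        2.44933198e-02, -9.54093798e-05]), 'eef_pos': array([ 248.34586541, -490.37899741,  171.38475109]), 'eef_rot': array([-3.14039761e+00, -6.52048358e-05,  4.68745300e-01]), 'wrist_force': array([ 0.15992768,  0.28837975, -0.41720869]), 'moment': array([ 0.00703631, -0.01238906,  0.02105355]), 'finger_gap': 94.04606194688476}
top {'fx': 412.32629662724565, 'fy': 412.32629662724565, 'cx': 248.82680260860587, 'cy': 188.63011937786206, 'cam_to_world': [[-0.017, 0.9987, -0.048, 566.8312], [-0.9998, -0.0177, -0.0127, 9.2612], [-0.0135, 0.0478, 0.9988, 1210.7604], [0.0, 0.0, 0.0, 1.0]]}
side {'fx': 482.0812351134633, 'fy': 482.0812351134633, 'cx': 259.23611705178604, 'cy': 190.87943428435307, 'cam_to_world': [[-0.7621, 0.4432, -0.472, 17.0142], [-0.6475, -0.5179, 0.5591, 727.6665], [0.0033, 0.7317, 0.6816, 960.5178], [0.0, 0.0, 0.0, 1.0]]}
```

View pics/top0.png

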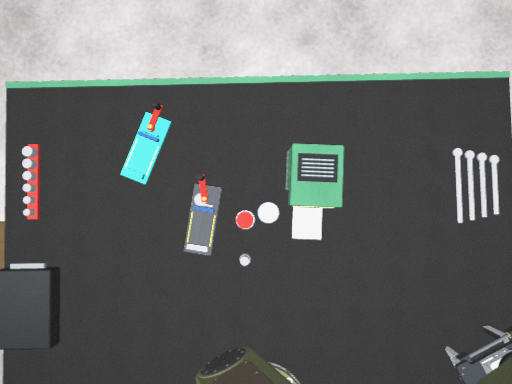

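View pics/side0.png

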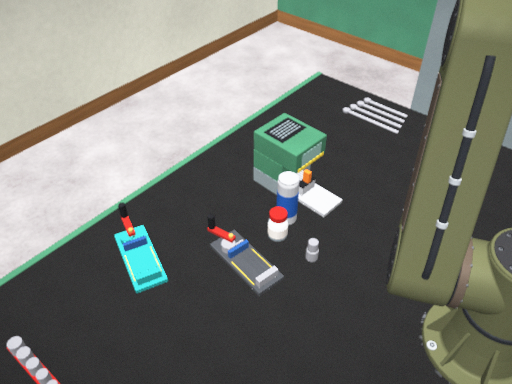

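The top view shows the dark fixture around (203,220), jar (245,219), can (268,212), socket (245,260) and tester (317,175) with its white apron (307,222). Next I'll enlarge both views.

```bash
cat > h.py <<'E'
from cell import manip
import cv2,numpy as np
from scipy.spatial.transform import Rotation as Ro
def ray(n,u,v):
    m=manip.camera_model(n);T=np.array(m["cam_to_world"])
    d=T[:3,:3]@np.array([(u-m["cx"])/m["fx"],-(v-m["cy"])/m["fy"],-1.]);return T[:3,3],d/np.linalg.norm(d)
def plane(n,u,v,z):
    o,d=ray(n,u,v);return o+d*(z-o[2])/d[2]
def tri(a,b):
    o1,d1=ray("top",*a);o2,d2=ray("side",*b)
    A=np.stack([d1,-d2],1);s=np.linalg.lstsq(A,o2-o1,rcond=None)[0]
    p,q=o1+s[0]*d1,o2+s[1]*d2;return (p+q)/2,np.linalg.norm(p-q)
def proj(n,p):
    m=manip.camera_model(n);T=np.array(m["cam_to_world"]);c=T[:3,:3].T@(np.array(p)-T[:3,3])
    return np.array([m["cx"]+m["fx"]*c[0]/-c[2],m["cy"]-m["fy"]*c[1]/-c[2]])
def crop(src,dst,x0,y0,w,h,k):
    im=cv2.imread(src)[y0:y0+h,x0:x0+w];cv2.imwrite(dst,cv2.resize(im,None,fx=k,fy=k,interpolation=cv2.INTER_CUBIC))
E
python3 - <<'E'
from h import *
print(manip.camera_model("top").keys())
crop("pics/top0.png","pics/t1.png",175,130,180,135,4)
crop("pics/side0.png","pics/s1.png",190,110,160,190,3)
E
```

```text
dict_keys(['fx', 'fy', 'cx', 'cy', 'cam_to_world'])
```

View pics/t1.png

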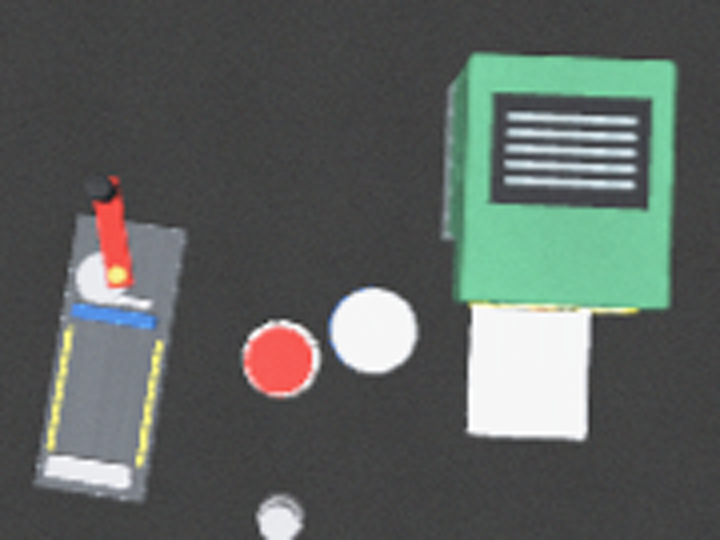

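View pics/s1.png

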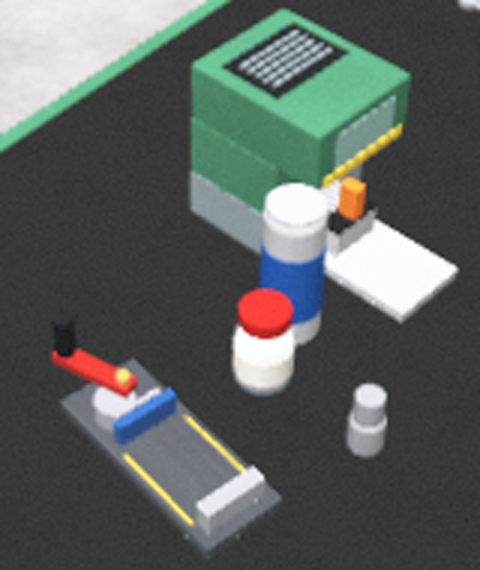

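```bash
python3 - <<'E'
from h import *
t=cv2.imread("pics/top0.png");s=cv2.imread("pics/side0.png")
def cc(mask):
    n,l,st,c=cv2.connectedComponentsWithStats(mask.astype(np.uint8));return [(st[i].tolist(),c[i].round(2).tolist(),i) for i in range(1,n) if st[i][4]>6],l
b,g,r=[t[...,i].astype(int) for i in range(3)]
# apron
w=np.zeros(b.shape,bool);w[203:245,285:330]=(t[203:245,285:330].min(2)>150)
c=max(cv2.findContours(w.astype(np.uint8),0,1)[0],key=cv2.contourArea).reshape(-1,2)
pts=np.array([plane("top",u,v,12)[:2] for u,v in c]);rc=cv2.minAreaRect(pts.astype(np.float32));print("apron",rc,cv2.boxPoints(rc).round(1).tolist())
# plate: gray brighter than table
w=np.zeros(b.shape,bool);sub=t[178:262,178:228].astype(int);w[178:262,178:228]=sub.max(2)>85
c=max(cv2.findContours(w.astype(np.uint8),0,1)[0],key=cv2.contourArea).reshape(-1,2)
c=c[c[:,1]>190]
pts=np.array([plane("top",u,v,12)[:2] for u,v in c]);rc=cv2.minAreaRect(pts.astype(np.float32));print("plate",rc,cv2.boxPoints(rc).round(1).tolist())
def rep(nm,mask,z,img="top"):
    for st,ce,i in cc(mask)[0]: print(nm,st,ce,plane(img,*ce,z)[:2].round(1))
roi=np.zeros(b.shape,bool);roi[130:265,175:355]=1
rep("yellow",roi&(r>150)&(g>130)&(b<120),12)
rep("blue",roi&(b>150)&(r<90),36)
rep("red",roi&(r>150)&(g<110)&(b<110),45)
rep("white",roi&(t.min(2)>170),36)
k=roi.copy();k[:,215:]=0;k[190:]=0;rep("black",k&(t.max(2)<40),87)
b,g,r=[s[...,i].astype(int) for i in range(3)]
roi=np.zeros(b.shape,bool);roi[110:300,190:350]=1
rep("Sorange",roi&(r>180)&(g>80)&(g<170)&(b<90),82,"side")
rep("Sred",roi&(r>150)&(g<80)&(b<80),45,"side")
rep("Sblue",roi&(b>120)&(r<80),24,"side")
rep("Syellow",roi&(r>150)&(g>130)&(b<120),12,"side")
E
```

```text
apron ((523.989013671875, -150.61492919921875), (106.03560638427734, 96.06351470947266), 85.90771484375) [[472.29998779296875, -200.10000610351562], [568.0999755859375, -206.89999389648438], [575.7000122070312, -101.19999694824219], [479.8999938964844, -94.30000305175781]]
plate ((532.3289184570312, 162.30136108398438), (82.52144622802734, 190.08656311035156), 80.22882080078125) [[431.70001220703125, 137.8000030517578], [619.0, 105.5], [633.0, 186.8000030517578], [445.70001220703125, 219.10000610351562]]
yellow [202, 196, 5, 5, 9] [204.56, 197.78] [600.1 153.8]
blue [194, 207, 20, 5, 46] [203.7, 208.67] [568.4 153.8]
red [199, 179, 9, 23, 118] [203.18, 188.83] [624.6 153.5]
red [236, 212, 17, 17, 187] [244.52, 219.81] [535.1  37.7]
white [303, 158, 31, 3, 40] [318.12, 159.2] [ 704.  -175.1]
white [303, 162, 31, 3, 43] [318.51, 163.16] [ 692.6 -176. ]
white [302, 166, 31, 3, 43] [317.7, 167.14] [ 681.2 -173.4]
white [302, 170, 31, 3, 46] [317.43, 171.09] [ 669.9 -172.3]
white [302, 174, 31, 3, 45] [317.18, 175.09] [ 658.5 -171.3]
white [194, 193, 19, 14, 112] [200.09, 200.8] [591.  16
[... 278 characters left out ...]
6.77, 247.38] [459.  174.8]
white [240, 255, 10, 10, 76] [244.26, 260.01] [421.4  40.6]
Sorange [303, 171, 9, 12, 71] [306.75, 176.85] [ 562.5 -121.5]
Sorange [228, 233, 6, 7, 16] [230.06, 236.81] [573.4 177.6]
Sred [269, 206, 18, 17, 230] [277.51, 214.09] [555.8  14. ]
Sred [207, 226, 29, 16, 155] [220.51, 232.83] [624.5 160.3]
Sblue [277, 193, 21, 25, 297] [287.99, 204.11] [570.3 -51.3]
Sblue [228, 239, 21, 19, 172] [238.16, 248.8] [567.1 157.5]
Syellow [298, 151, 26, 29, 139] [308.82, 165.91] [ 631.2 -234.3]
Syellow [228, 233, 6, 5, 12] [230.17, 235.75] [620.  130.9]
Syellow [252, 249, 19, 18, 48] [260.25, 256.81] [514.3 133.5]
Syellow [232, 262, 23, 23, 49] [243.29, 273.84] [511.4 200.9]
```

```bash
python3 - <<'E'
from h import *
crop("pics/side0.png","pics/s2.png",270,135,80,80,8)
crop("pics/side0.png","pics/s3.png",200,205,90,90,8)
E
```

```text
(no output)
```

View pics/s2.png

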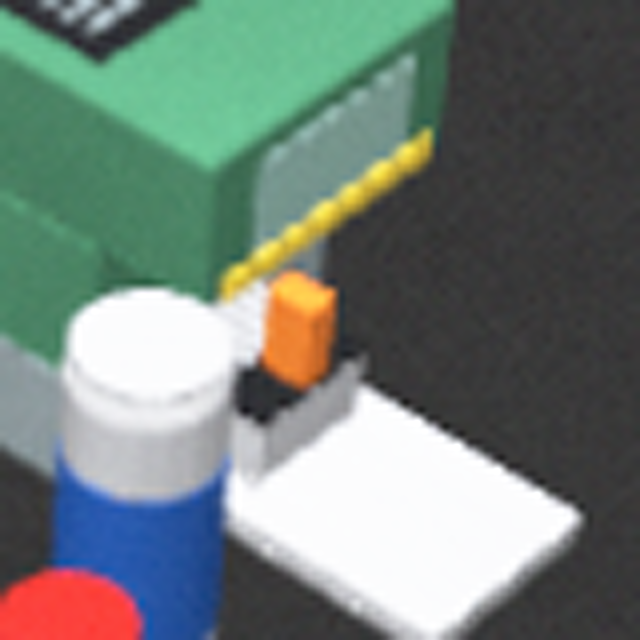

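View pics/s3.png

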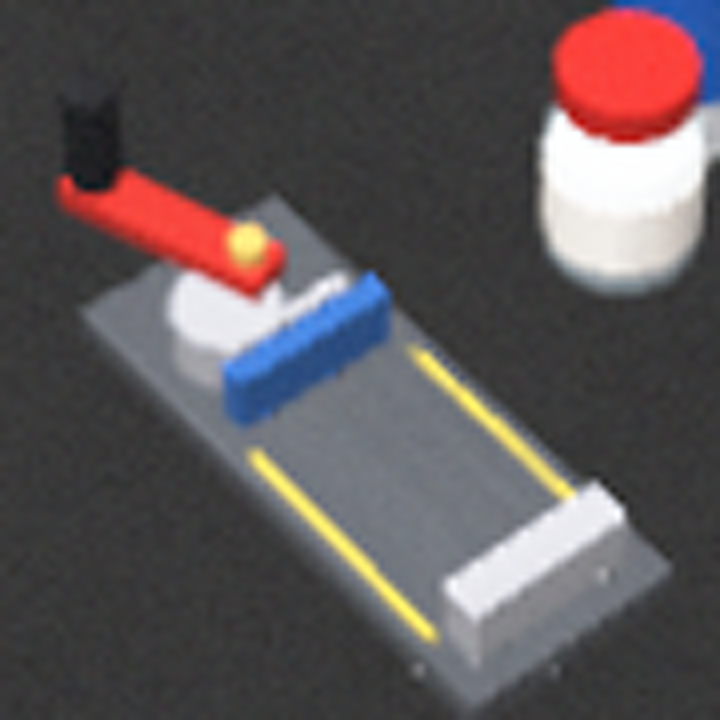

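```bash
python3 - <<'E'
from h import *
f=lambda p,o,k:((p[0]+.5)/k-.5+o[0],(p[1]+.5)/k-.5+o[1])
T=lambda p,z:plane("top",*f(p,(175,130),4),z)[:2]
S=lambda p,z:plane("side",*f(p,(200,205),8),z)[:2]
S2=lambda p,z:plane("side",*f(p,(270,135),8),z)[:2]
def fit(nm,loc,wor):
    loc=np.array(loc,float);wor=np.array(wor);a=loc-loc.mean(0);b=wor-wor.mean(0)
    th=np.arctan2((a[:,0]*b[:,1]-a[:,1]*b[:,0]).sum(),(a*b).sum());R=np.array([[np.cos(th),-np.sin(th)],[np.sin(th),np.cos(th)]])
    o=wor.mean(0)-R@loc.mean(0);print(nm,"yaw",th.round(4),"orig",o.round(1),"res",(wor-loc@R.T-o).round(1).tolist());return th,o,R
# plate top view: TL=(x-10,y40)
L=[(-10,40),(-10,-40),(-210,-40),(-210,40)]
fit("plate top",L,[T(p,12) for p in[(78,215),(187,231),(143,501),(35,486)]])
fit("plate side",L,[S(p,12) for p in[(82,314),(275,195),(671,568),(465,708)]])
fit("yellow+plate? stop top-side",[(-183,30),(-183,-30),(-199,-30)],[S(p,36) for p in[(445,582),(597,484),(624,515)]])
fit("stop top",[(-183,30),(-183,-30),(-199,-30),(-199,30)],[T(p,36) for p in[(47,456),(132,466),(128,488),(44,478)]])
print("yl pts side",[S(p,12).round(1) for p in [(255,455),(432,637),(416,350),(570,495)]])
fit("apron top",[(-140,42),(-140,-42),],[T(p,12) for p in[(467,435),(586,440)]])
fit("apron side",[(-140,42),(-140,-42)],[S2(p,12) for p in[(435,640),(582,517)]])
print("apron sides top",[T(p,12).round(1) for p in [(471,306),(467,435),(590,312),(586,440)]])
h=[T(p,180) for p in[(470,53),(676,62),(668,308),(455,300)]]
print("hood top corners",np.round(h,1).tolist())
# fin top corners z=82 ; left, near?, right
print("fin top",[S2(p,82).round(1) for p in[(268,278),(336,290),(312,303),(288,270)]])
print("fin base z=46",[S2(p,46).round(1) for p in[(266,372),(305,388),(333,368)]])
print("module front top z46, bot z12",[S2(p,46).round(1) for p in[(266,425),(365,360)]],[S2(p,12).round(1) for p in[(252,480),(350,400)]])
print("knob top side",S((92,85),87),"knob bottom",S((95,185),45), "knob top top",T((101,188),87))
print("can", plane("top",267.99,212.17,150)[:2],"jar",plane("top",244.9,219.3,85)[:2],"socket",plane("top",244.26,260,60)[:2])
E
```

```text
plate top yaw -0.1699 orig [646.8 142.5] res [[-1.1, 0.2], [-0.6, -0.3], [1.6, 0.4], [0.1, -0.3]]
plate side yaw -0.1774 orig [646.3 144.1] res [[-2.5, 0.1], [-0.6, 0.1], [1.3, -0.4], [1.8, 0.1]]
yellow+plate? stop top-side yaw -0.1843 orig [645.8 141.9] res [[-0.6, -1.4], [-0.8, 0.2], [1.4, 1.1]]
stop top yaw -0.1351 orig [647.6 149.7] res [[-0.2, 0.2], [-0.2, -0.7], [0.2, 0.2], [0.1, 0.3]]
yl pts side [array([559.4, 191.5]), array([472.4, 207.8]), array([549.2, 126.7]), array([474.8, 139.8])]
apron top yaw -0.0579 orig [ 615.7 -147. ] res [[0.1, 0.9], [-0.1, -0.9]]
apron side yaw -0.0573 orig [ 614.6 -143.2] res [[0.0, 0.1], [-0.0, -0.1]]
apron sides top [array([ 571.5, -101. ]), array([478.4, -96. ]), array([ 565.6, -186.9]), array([ 473.4, -181.7])]
hood top corners [[729.6, -88.4], [721.4, -217.2], [567.5, -207.9], [574.7, -75.6]]
fin top [array([ 589.4, -140.7]), array([ 567.5, -151. ]), array([ 569.7, -139.9]), array([ 586.6, -148.8])]
fin base z=46 [array([ 582.6, -134.4]), array([ 567.1, -136.5]), array([ 565.8, -151.6])]
module front top z46, bot z12 [array([ 566. , -111.9]), array([ 559.6, -162.5])] [array([ 572.8, -116.4]), array([ 571.1, -174. ])]
knob top side [656.01338833 158.6242082 ] knob bottom [654.52396867 162.63637358] knob top top [656.14655789 156.95153662]
can [556.491991   -25.42104284] jar [537.53265298  35.68868632] socket [424.38654638  39.91721267]
```

```bash
python3 - <<'E'
from h import *
crop("pics/top0.png","pics/t2.png",432,304,80,80,8)
t=cv2.imread("pics/side0.png")
f=lambda p,o,k:((p[0]+.5)/k-.5+o[0],(p[1]+.5)/k-.5+o[1])
# can top ellipse side: bounding left/right, top/bottom of rim in s2 crop
for p in[(152,345),(66,350),(236,350),(152,288)]: print(plane("side",*f(p,(270,135),8),150)[:2].round(1))
print(tri((267.99,212.17),f((152,347),(270,135),8)))
print(proj("top",[248.3,-490.4,171.4]))
E
```

```text
[553.5 -23.1]
[572.8  -3.5]
[531.8 -38.6]
[570.6 -45.1]
(array([556.05283008, -25.85584644, 145.88609574]), np.float64(0.9984825131709586))
[459.37610213 334.25383706]
```

View pics/t2.png

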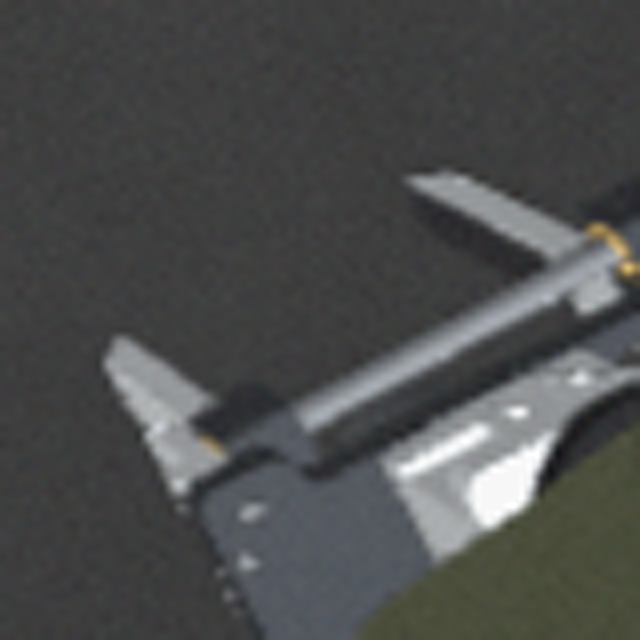

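```bash
cat >> h.py <<'E'
def tool(yaw,t):
    st,ct=np.sin(t),np.cos(t)
    return Ro.from_euler("z",yaw).as_matrix()@np.array([[ct,0,st],[0,-1,0],[st,0,-ct]])
def goto(G,yaw,t,off=0,at="G"):
    """G grasp point target; off = stand-off back along tool z"""
    s=manip.read_state();R0=Ro.from_euler("xyz",s["eef_rot"]).as_matrix();R=tool(yaw,t)
    P=np.array(G,float)+R[:,2]*((19 if at=="G" else 0)-off)
    d=R0.T@(P-s["eef_pos"]);rv=Ro.from_matrix(R0.T@R).as_rotvec()
    print("tcp target",P.round(1),"delta_m",(d/1000).round(4).tolist(),"rot",rv.round(4).tolist(),"deg",np.degrees(np.linalg.norm(rv)).round(1),"mm",np.linalg.norm(d).round(1))
def st():
    s=manip.read_state();R=Ro.from_euler("xyz",s["eef_rot"]).as_matrix()
    print(s["clock"],"tcp",s["eef_pos"].round(1),"G",(s["eef_pos"]-19*R[:,2]).round(1),"q",s["joints"].round(2),"F",s["wrist_force"].round(1),"gap",s["finger_gap"].round(1),"xax",R[:,0].round(3),"yaw",np.arctan2(R[1,0],R[0,0]).round(3),"tilt",np.degrees(np.arctan2(np.hypot(*R[:2,2]),-R[2,2])).round(1))
E
python3 -c "
from h import *
goto([577,-144.8,73],-.057,np.radians(40),120)"
```

```text
tcp target [ 512.2 -141.1  150.4] delta_m [0.3932, -0.1924, 0.0213] rot [-0.1844, 0.6819, 0.5037] deg 49.7 mm 438.3
```

```bash
python3 -m pendant '[{"claw":0.06,"delta_pos":[0.04,-0.02,-0.01],"rotation":[-0.02,0.07,0.05]},{"claw":0.05,"delta_pos":[0.08,-0.04,-0.02],"rotation":[-0.04,0.14,0.1]},{"claw":0.04,"delta_pos":[0.12,-0.06,-0.02],"rotation":[-0.06,0.21,0.15]},{"claw":0.04,"delta_pos":[0.16,-0.08,-0.02],"rotation":[-0.08,0.28,0.2]},{"claw":0.04,"delta_pos":[0.2,-0.1,-0.01],"rotation":[-0.1,0.35,0.25]},{"claw":0.04,"delta_pos":[0.24,-0.12,0],"rotation":[-0.12,0.42,0.3]},{"claw":0.04,"delta_pos":[0.28,-0.14,0],"rotation":[-0.14,0.49,0.35]},{"claw":0.04,"delta_pos":[0.32,-0.16,0.01],"rotation":[-0.16,0.56,0.4]},{"claw":0.04,"delta_pos":[0.36,-0.175,0.02],"rotation":[-0.17,0.63,0.45]},{"claw":0.04,"delta_pos":[0.393,-0.192,0.021],"rotation":[-0.184,0.682,0.504]}]' 30; python3 -c "
from h import *
st()
goto([577,-144.8,73],-.057,np.radians(40),120)"
```

```text
clock: 1.35
eef_pos: [512.4, -140.4, 149.9]
eef_rot: [-3.139, -0.699, -0.061]
wrist_force: [0.7, -0.8, 0.2]
finger_gap: 40.2Traceback (most recent call last):
  File "<string>", line 3, in <module>
    st()
    ~~^^
  File "h.py", line 29, in st
    print(s["clock"],"tcp",s["eef_pos"].round(1),"G",(s["eef_pos"]-19*R[:,2]).round(1),"q",s["joints"].round(2),"F",s["wrist_force"].round(1),"gap",s["finger_gap"].round(1),"xax",R[:,0].round(3),"yaw",np.arctan2(R[1,0],R[0,0]).round(3),"tilt",np.degrees(np.arctan2(np.hypot(*R[:2,2]),-R[2,2])).round(1))
                                                                                                                                                    ^^^^^^^^^^^^^^^^^^^^^
AttributeError: 'float' object has no attribute 'round'
```

Good reach. I'll move 70 mm closer along the tool axis, then look.

```bash
sed -i 's/s\["finger_gap"\].round(1)/round(s["finger_gap"],1)/' h.py
python3 -m pendant '[{"claw":0.04,"delta_pos":[0,0,0.025],"rotation":[0,0,0]},{"claw":0.04,"delta_pos":[0,0,0.05],"rotation":[0,0,0]},{"claw":0.04,"delta_pos":[0,0.001,0.07],"rotation":[0,0,0]},{"claw":0.04,"delta_pos":[0,0.001,0.07],"rotation":[0,0,0]}]'; python3 - <<'E'
from h import *
st()
goto([577,-144.8,73],-.057,np.radians(40))
for n in("top","side"):cv2.imwrite(f"pics/{n}1.png",manip.camera(n)[:,:,::-1])
crop("pics/side1.png","pics/s4.png",240,110,110,110,7)
crop("pics/top1.png","pics/t4.png",235,150,130,130,6)
s=manip.read_state();R=Ro.from_euler("xyz",s["eef_rot"]).as_matrix()
for sg in(1,-1):
  print([proj(n,s["eef_pos"]+R[:,1]*sg*20) for n in("side","top")])
E
```

```text
clock: 1.85
eef_pos: [557.0, -143.5, 94.9]
eef_rot: [-3.138, -0.696, -0.061]
wrist_force: [-0.7, 0.1, 0.8]
finger_gap: 40.0
1.85 tcp [ 557.  -143.5   94.9] G [ 544.8 -142.9  109.5] q [-0.45  0.15  2.1   0.83  0.34  0.47] F [-0.7  0.1  0.8] gap 40.0 xax [ 0.766 -0.047  0.641] yaw -0.061 tilt 39.9
tcp target [ 589.2 -145.5   58.4] delta_m [0.0013, 0.0002, 0.0487] rot [-0.0013, 0.0017, -0.0032] deg 0.2 mm 48.7
[array([318.05600165, 166.38406352]), array([318.74976101, 211.36363801])]
[array([308.90981161, 173.13460907]), array([303.88247496, 210.73985591])]
```

View pics/s4.png

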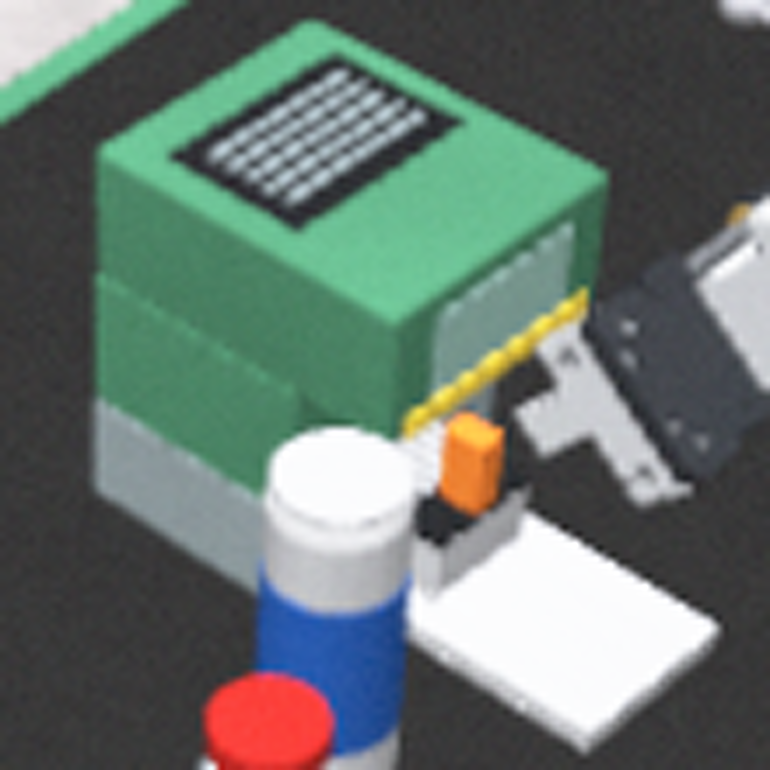

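View pics/t4.png

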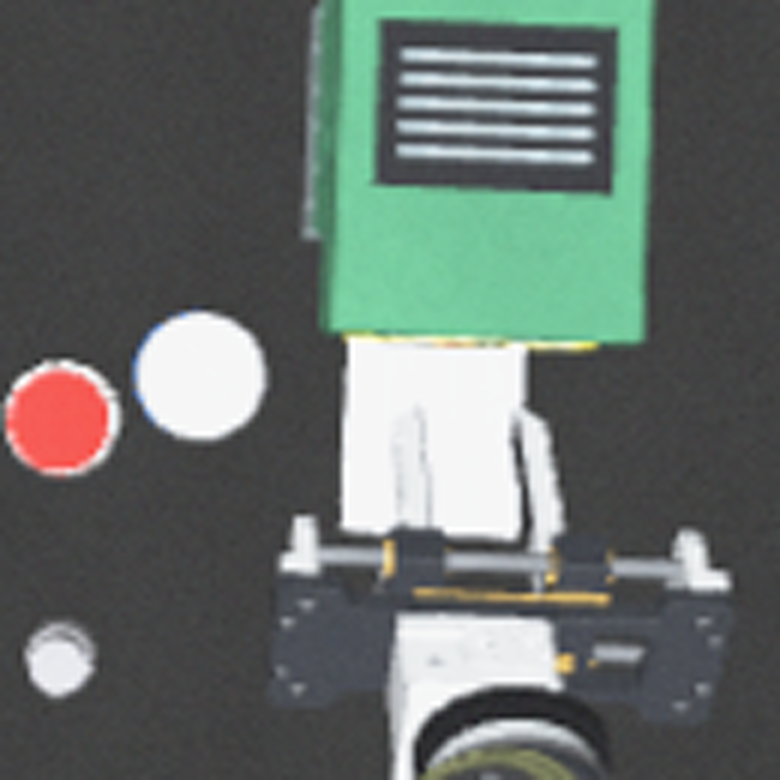

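The fin (side crop (470,465)) is ahead of the fingers, and the gripper body stays beside the can with a few mm to spare. I'll go in.

```bash

python3 -m pendant '[{"claw":0.04,"delta_pos":[0,0,0.012],"rotation":[0,0,0]},{"claw":0.04,"delta_pos":[0.001,0,0.024],"rotation":[0,0,0]},{"claw":0.04,"delta_pos":[0.001,0,0.036],"rotation":[0,0.002,-0.003]},{"claw":0.04,"delta_pos":[0.001,0,0.043],"rotation":[0,0.002,-0.003]},{"claw":0.04,"delta_pos":[0.001,0,0.048],"rotation":[0,0.002,-0.003]},{"claw":0.04,"delta_pos":[0.001,0,0.048],"rotation":[0,0.002,-0.003]}]'; python3 - <<'E'
from h import *
st()
for n in("top","side"):cv2.imwrite(f"pics/{n}2.png",manip.camera(n)[:,:,::-1])
crop("pics/side2.png","pics/s5.png",270,125,80,80,8)
crop("pics/top2.png","pics/t5.png",245,170,100,80,7)
E
```

```text
clock: 2.7
eef_pos: [588.6, -145.6, 60.4]
eef_rot: [-3.141, -0.701, -0.057]
wrist_force: [0.2, -0.8, 0.4]
finger_gap: 40.3
2.7 tcp [ 588.6 -145.6   60.4] G [ 576.3 -144.9   75. ] q [-0.42  0.28  2.05  1.01  0.27  0.3 ] F [ 0.2 -0.8  0.4] gap 40.3 xax [ 0.763 -0.043  0.645] yaw -0.057 tilt 40.1
```

View pics/s5.png

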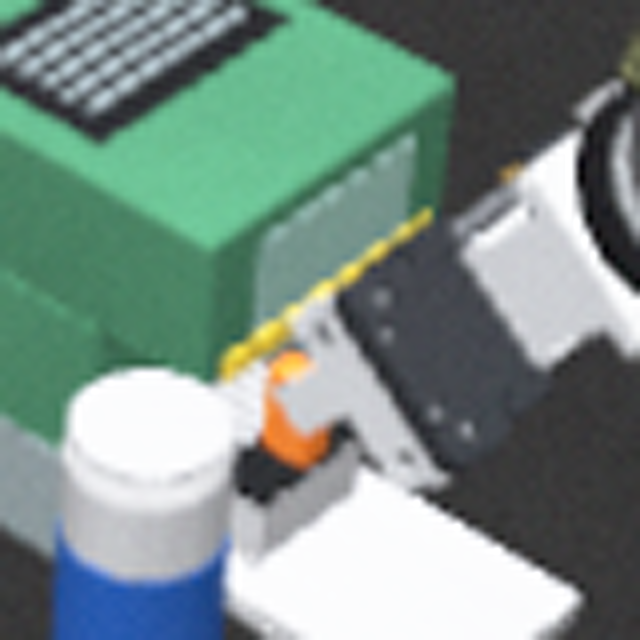

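View pics/t5.png

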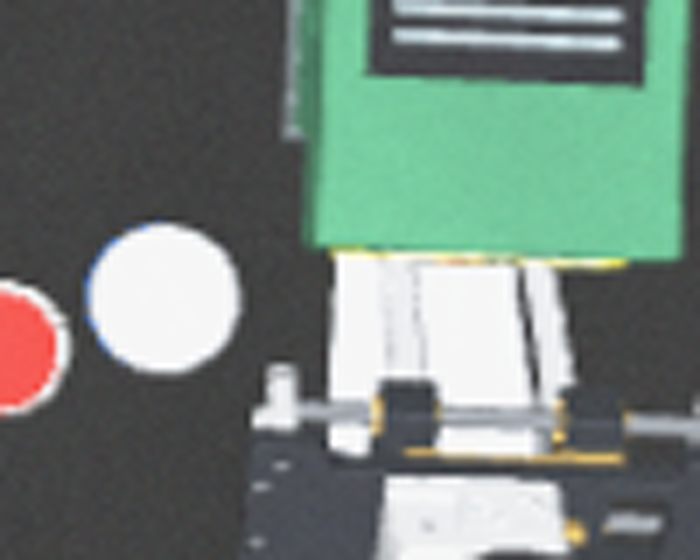

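The finger overlaps the fin (side crop (295,410)) and the can is clear of the body. Closing.

```bash

python3 -m pendant '[{"claw":0.0,"delta_pos":[0,0,0.001],"rotation":[0,0,0]},{"claw":0.0,"delta_pos":[0,0,0.001],"rotation":[0,0,0]},{"claw":0.0,"delta_pos":[0,0,0.001],"rotation":[0,0,0]},{"claw":0.0,"delta_pos":[0,0,0.001],"rotation":[0,0,0]},{"claw":0.0,"delta_pos":[0,0,0.001],"rotation":[0,0,0]}]' 45; python3 - <<'E'
from h import *
st()
R=Ro.from_euler("xyz",manip.read_state()["eef_rot"]).as_matrix()
print("pull 95mm tester -x:",R.T@(np.array([-np.cos(.057),np.sin(.057),0])*.095))
E
```

```text
clock: 3.42
eef_pos: [589.2, -145.7, 59.8]
eef_rot: [-3.141, -0.701, -0.057]
wrist_force: [-0.9, -0.4, -0.0]
finger_gap: 0.5
3.425 tcp [ 589.2 -145.7   59.8] G [ 576.9 -145.    74.3] q [-0.42  0.28  2.05  1.01  0.27  0.29] F [-0.9 -0.4 -0. ] gap 0.5 xax [ 0.763 -0.043  0.645] yaw -0.057 tilt 40.1
pull 95mm tester -x: [-7.2616883e-02 -3.5474805e-05 -6.1251833e-02]
```

Nothing was gripped (gap 0.5 mm), so I'll look again.

```bash
python3 - <<'E'
from h import *
for n in("top","side"):cv2.imwrite(f"pics/{n}3.png",manip.camera(n)[:,:,::-1])
crop("pics/side3.png","pics/s6.png",280,145,50,50,12)
s=manip.read_state();R=Ro.from_euler("xyz",s["eef_rot"]).as_matrix()
print([ ((np.array(proj("side",s["eef_pos"]+R[:,2]*-k+R[:,0]*j))-[280,145]+.5)*12-.5 for k in(0,19) for j in (-8,0,8)])
E
```

```text
File "<stdin>", line 5
    print([ ((np.array(proj("side",s["eef_pos"]+R[:,2]*-k+R[:,0]*j))-[280,145]+.5)*12-.5 for k in(0,19) for j in (-8,0,8)])
                                                                                                                         ^
SyntaxError: closing parenthesis ']' does not match opening parenthesis '('
```

```bash
python3 - <<'E'
from h import *
for n in("top","side"):cv2.imwrite(f"pics/{n}3.png",manip.camera(n)[:,:,::-1])
crop("pics/side3.png","pics/s6.png",280,145,50,50,12)
s=manip.read_state();R=Ro.from_euler("xyz",s["eef_rot"]).as_matrix()
for k in(0,19):
  for j in (-8,0,8): print(k,j,(proj("side",s["eef_pos"]+R[:,2]*-k+R[:,0]*j)-[280,145]+.5)*12-.5)
E
```

```text
0 -8 [307.7694231 386.7246163]
0 0 [289.35126642 358.59636893]
0 8 [270.92129058 330.45007131]
19 -8 [352.3420789  364.04666967]
19 0 [333.72029927 335.57799606]
19 8 [315.08642827 307.09083737]
```

View pics/s6.png

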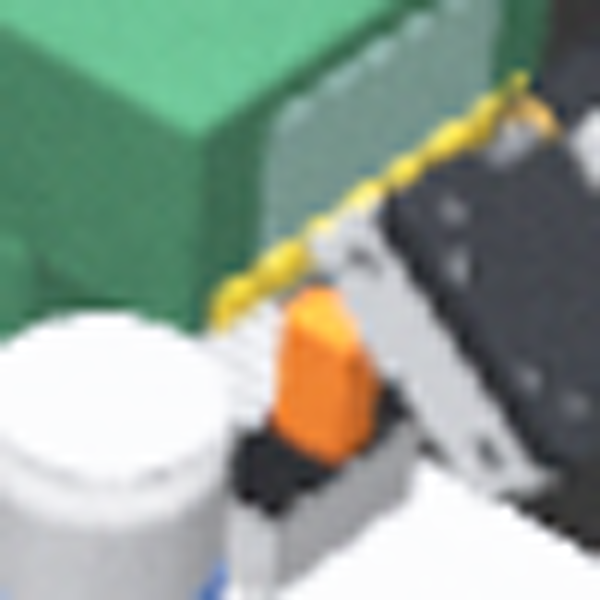

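```bash
python3 - <<'E'
from h import *
crop("pics/side1.png","pics/s7.png",300,145,50,50,14)
crop("pics/top1.png","pics/t7.png",280,200,60,50,12)
E
```

```text
(no output)
```

View pics/s7.png

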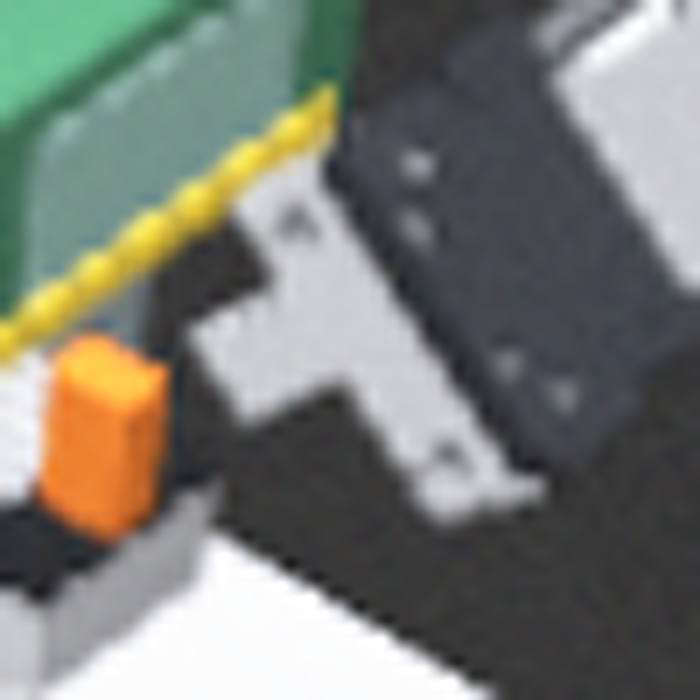

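View pics/t7.png

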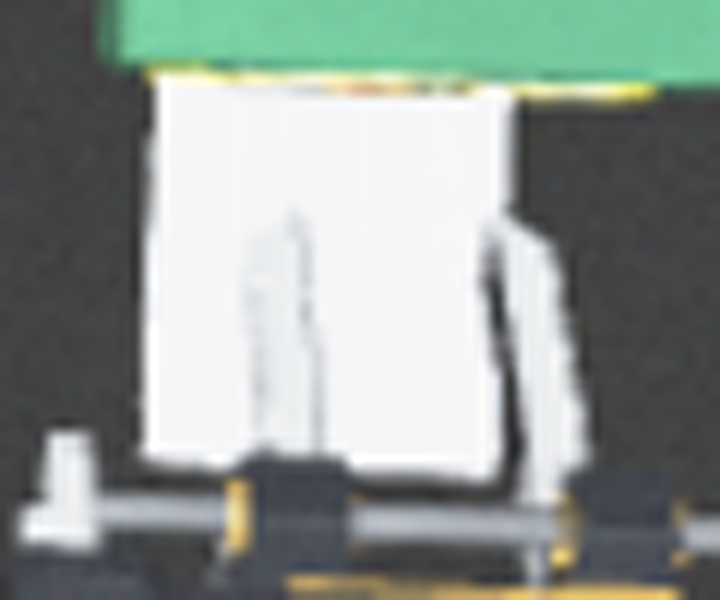

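```bash
python3 - <<'E'
from h import *
print(tri((300.4,218.2),(315.5,171.9)))
print(tri((300.8,218.2),(313.1,168.6)),tri((300.8,218.5),(317,175.4)))
P=np.array([557,-143.5,94.9]);R=Ro.from_euler("xyz",[-3.138,-.696,-.061]).as_matrix()
print("pred outer tip",P-R[:,1]*32.5, "axis",R[:,2])
print("fin from top orange", plane("top",310.6,207.3,82), "tri fin top", tri((310.6,207.0),((110/14)+300,145+355/14)))
# knuckle: body ends top; apron
E
```

```text
(array([ 535.83792985, -113.6528795 ,  120.07460093]), np.float64(7.5261443957496965))
(array([ 538.92273042, -111.40238949,  131.41003905]), np.float64(0.6066095112271349)) (array([ 533.5712362 , -116.95809467,  106.76022755]), np.float64(10.234312951976232))
pred outer tip [ 558.90653552 -111.05609312   94.98960389] axis [ 0.64017556 -0.03549988 -0.76740798]
fin from top orange [ 567.13081961 -144.12402099   82.        ] tri fin top (array([ 570.27857192, -141.52013465,   88.33763441]), np.float64(5.833884062140533))
```

The images show the real fingertips about 40 mm short of the reported TCP along the tool axis. The fingertip corner triangulates to (539,-111,131) with a 0.6 mm residual, against (565,-111,100) predicted. The gripper's start pose agrees. I'll back off, open, tilt to 44° and verify this offset before using it.

```bash
sed -i 's/((19 if at=="G" else 0)-off)/((19 if at=="G" else 0)+L-off)/; s/^def tool/L=40.\ndef tool/; s/(s\["eef_pos"\]-19\*R/(s["eef_pos"]-(19+L)*R/' h.py
python3 -m pendant '[{"claw":0.04,"delta_pos":[0,0,-0.02],"rotation":[0,0,0]},{"claw":0.04,"delta_pos":[0,0,-0.04],"rotation":[0,0,0]},{"claw":0.04,"delta_pos":[0,0,-0.05],"rotation":[0,0,0]},{"claw":0.04,"delta_pos":[0,0,-0.05],"rotation":[0,0,0]},{"claw":0.04,"delta_pos":[0,0,-0.05],"rotation":[0,0,0]}]'
python3 -c "
from h import *
goto([577,-144.8,73],-.057,np.radians(44),75)"
```

```text
clock: 4.15
eef_pos: [557.1, -143.8, 97.6]
eef_rot: [-3.141, -0.7, -0.057]
wrist_force: [0.9, -0.4, 0.1]
finger_gap: 39.7
tcp target [ 565.9 -144.2   84.5] delta_m [-0.0017, -0.0001, 0.0157] rot [-0.0006, 0.0676, -0.0] deg 3.9 mm 15.8
```

```bash

python3 -m pendant '[{"claw":0.04,"delta_pos":[-0.002,0,0.008],"rotation":[0,0.034,0]},{"claw":0.04,"delta_pos":[-0.002,0,0.016],"rotation":[0,0.068,0]},{"claw":0.04,"delta_pos":[-0.002,0,0.016],"rotation":[0,0.068,0]}]'
python3 - <<'E'
from h import *
st()
for n in("top","side"):cv2.imwrite(f"pics/{n}4.png",manip.camera(n)[:,:,::-1])
crop("pics/side4.png","pics/s8.png",290,145,50,50,14)
crop("pics/top4.png","pics/t8.png",280,195,60,50,12)
s=manip.read_state();R=Ro.from_euler("xyz",s["eef_rot"]).as_matrix()
P=s["eef_pos"]-L*R[:,2]
for nm,y,x in(("near outer up",-32.5,8),("near outer low",-32.5,-8),("far inner up",20,8),("near inner up",-20,8)):
  p=P+R[:,1]*y+R[:,0]*x
  print(nm,p.round(1),"side crop",((proj("side",p)-[290,145]+.5)*14).round(),"top crop",((proj("top",p)-[280,195]+.5)*12).round())
E
```

```text
clock: 4.53
eef_pos: [565.5, -144.1, 82.7]
eef_rot: [-3.14, -0.766, -0.058]
wrist_force: [-0.2, -1.1, -0.3]
finger_gap: 39.8
4.525 tcp [ 565.5 -144.1   82.7] G [ 524.6 -141.8  125.2] q [-0.45  0.19  2.14  1.25  0.29  0.04] F [-0.2 -1.1 -0.3] gap 39.8 xax [ 0.72  -0.042  0.693] yaw -0.058 tilt 43.9
near outer up [ 545.7 -110.6  118.2] side crop [292. 377.] top crop [245. 253.]
near outer low [ 534.2 -109.9  107.1] side crop [334. 448.] top crop [238. 304.]
far inner up [ 542.8 -163.   118.2] side crop [462. 251.] top crop [484. 263.]
near inner up [ 545.  -123.1  118.2] side crop [333. 346.] top crop [302. 255.]
```

View pics/s8.png

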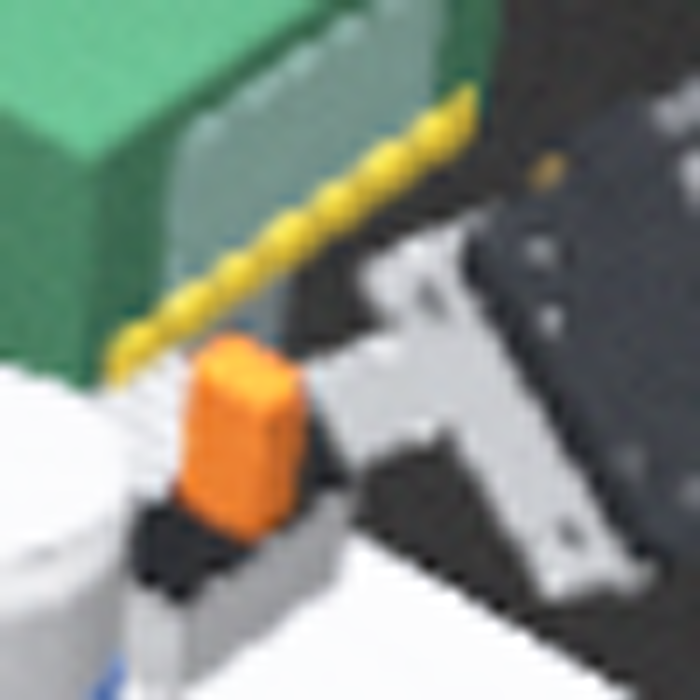

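View pics/t8.png

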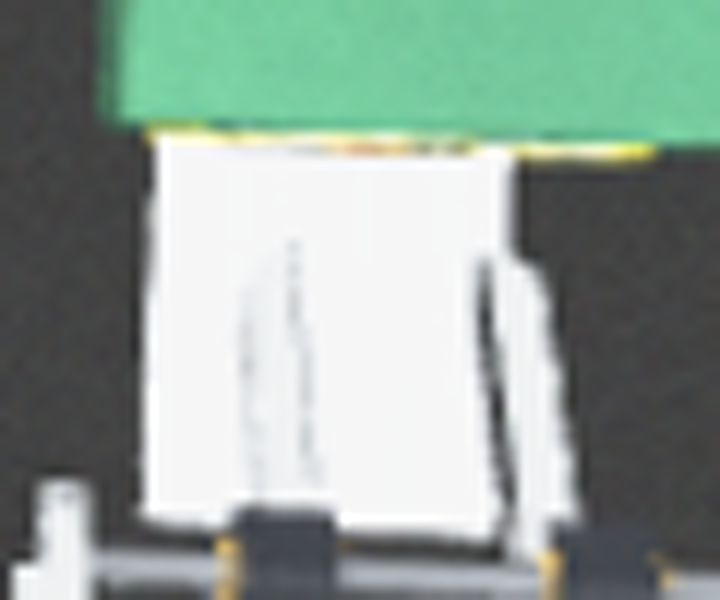

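The L≈40 mm prediction matches: tip corner predicted at (292,377), seen at (305,375); in the top view (302,255) against (293,245). I'll advance with L=41, watching the force.

```bash
sed -i 's/^L=40./L=41./' h.py; python3 -c "
from h import *
goto([577,-144.8,74],-.057,np.radians(44),0)"
```

```text
tcp target [ 618.6 -147.2   30.8] delta_m [0.0012, -0.0, 0.0748] rot [-0.0009, 0.0009, -0.0001] deg 0.1 mm 74.8
```

```bash

python3 -m pendant '[{"claw":0.04,"delta_pos":[0.001,0,0.015],"rotation":[0,0,0]},{"claw":0.04,"delta_pos":[0.001,0,0.03],"rotation":[0,0,0]},{"claw":0.04,"delta_pos":[0.001,0,0.045],"rotation":[0,0,0]},{"claw":0.04,"delta_pos":[0.001,0,0.055],"rotation":[0,0,0]},{"claw":0.04,"delta_pos":[0.001,0,0.06],"rotation":[0,0,0]}]'
python3 -m pendant '[{"claw":0.04,"delta_pos":[0,0,0.004],"rotation":[0,0,0]},{"claw":0.04,"delta_pos":[0,0,0.008],"rotation":[0,0,0]},{"claw":0.04,"delta_pos":[0,0,0.012],"rotation":[0,0,0]},{"claw":0.04,"delta_pos":[0,0,0.013],"rotation":[0,0,0]}]'
python3 - <<'E'
from h import *
st()
for n in("top","side"):cv2.imwrite(f"pics/{n}5.png",manip.camera(n)[:,:,::-1])
crop("pics/side5.png","pics/s9.png",280,140,55,50,12)
crop("pics/top5.png","pics/t9.png",250,190,70,50,11)
E
```

```text
clock: 5.25
eef_pos: [608.6, -146.5, 41.3]
eef_rot: [-3.14, -0.767, -0.057]
wrist_force: [0.5, -0.6, 0.0]
finger_gap: 40.0
clock: 5.75
eef_pos: [617.7, -147.0, 31.8]
eef_rot: [-3.14, -0.767, -0.057]
wrist_force: [0.1, -0.2, -0.6]
finger_gap: 39.8
5.75 tcp [ 617.7 -147.    31.8] G [ 576.1 -144.7   75. ] q [-0.41  0.39  2.03  1.62  0.24 -0.31] F [ 0.1 -0.2 -0.6] gap 39.8 xax [ 0.719 -0.041  0.694] yaw -0.057 tilt 43.9
```

View pics/s9.png

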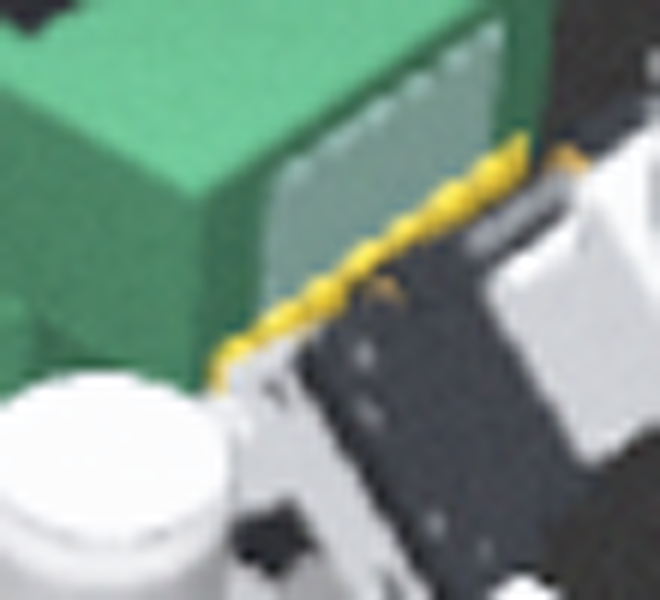

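View pics/t9.png

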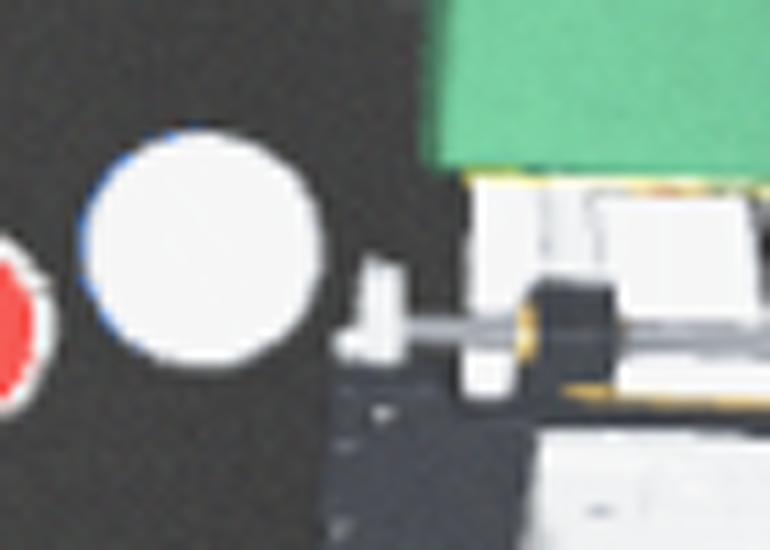

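The can is clear (right edge col 320; gripper's nearest part col 335 lower down), and there is no contact force. Closing.

```bash

python3 -m pendant '[{"claw":0.0,"delta_pos":[0,0,0.001],"rotation":[0,0,0]},{"claw":0.0,"delta_pos":[0,0,0.001],"rotation":[0,0,0]},{"claw":0.0,"delta_pos":[0,0,0.001],"rotation":[0,0,0]},{"claw":0.0,"delta_pos":[0,0,0.001],"rotation":[0,0,0]}]' 45
python3 - <<'E'
from h import *
st()
R=Ro.from_euler("xyz",manip.read_state()["eef_rot"]).as_matrix()
print("pull 95mm tester -x:",R.T@(np.array([-np.cos(.057),np.sin(.057),0])*.095))
E
```

```text
clock: 6.35
eef_pos: [618.2, -147.1, 31.2]
eef_rot: [-3.141, -0.767, -0.057]
wrist_force: [-0.6, -0.5, 0.1]
finger_gap: 13.9
6.35 tcp [ 618.2 -147.1   31.2] G [ 576.7 -144.8   74.4] q [-0.41  0.39  2.03  1.62  0.24 -0.31] F [-0.6 -0.5  0.1] gap 13.9 xax [ 0.719 -0.041  0.694] yaw -0.057 tilt 43.9
pull 95mm tester -x: [-6.84179076e-02 -9.44559657e-05 -6.59088841e-02]
```

Gripped at 13.9 mm (the fin is 14 mm). Pulling 95 mm along the tester's -x.

```bash

python3 -m pendant '[{"claw":0.0,"delta_pos":[-0.0072,0,-0.0069],"rotation":[0,0,0]},{"claw":0.0,"delta_pos":[-0.0144,0,-0.0139],"rotation":[0,0,0]},{"claw":0.0,"delta_pos":[-0.0216,0,-0.0208],"rotation":[0,0,0]},{"claw":0.0,"delta_pos":[-0.0288,0,-0.0277],"rotation":[0,0,0]},{"claw":0.0,"delta_pos":[-0.036,0,-0.0347],"rotation":[0,0,0]},{"claw":0.0,"delta_pos":[-0.0432,0,-0.0416],"rotation":[0,0,0]},{"claw":0.0,"delta_pos":[-0.0504,0,-0.0485],"rotation":[0,0,0]},{"claw":0.0,"delta_pos":[-0.0576,0,-0.0555],"rotation":[0,0,0]},{"claw":0.0,"delta_pos":[-0.0648,0,-0.0624],"rotation":[0,0,0]},{"claw":0.0,"delta_pos":[-0.0684,0,-0.0659],"rotation":[0,0,0]}]'
python3 -m pendant '[{"claw":0.0,"delta_pos":[0,0,0],"rotation":[0,0,0]},{"claw":0.0,"delta_pos":[0,0,0],"rotation":[0,0,0]}]'
python3 - <<'E'
from h import *
st()
for n in("top","side"):cv2.imwrite(f"pics/{n}6.png",manip.camera(n)[:,:,::-1])
crop("pics/side6.png","pics/s10.png",270,120,100,100,7)
crop("pics/top6.png","pics/t10.png",240,170,110,90,7)
E
```

```text
clock: 7.6
eef_pos: [522.8, -141.8, 31.2]
eef_rot: [-3.14, -0.767, -0.057]
wrist_force: [1.0, 0.8, -2.8]
finger_gap: 13.8
clock: 7.85
eef_pos: [522.8, -141.8, 31.2]
eef_rot: [-3.141, -0.766, -0.057]
wrist_force: [-3.9, 0.7, 2.2]
finger_gap: 13.4
7.85 tcp [ 522.8 -141.8   31.2] G [ 481.2 -139.5   74.4] q [-0.5   0.24  2.26  1.8   0.31 -0.57] F [-3.9  0.7  2.2] gap 13.4 xax [ 0.719 -0.041  0.694] yaw -0.057 tilt 43.9
```

View pics/s10.png

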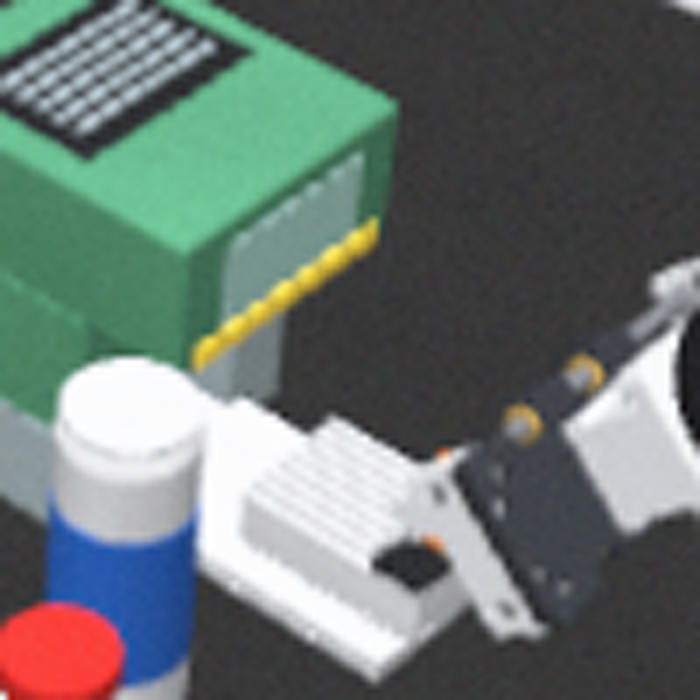

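View pics/t10.png

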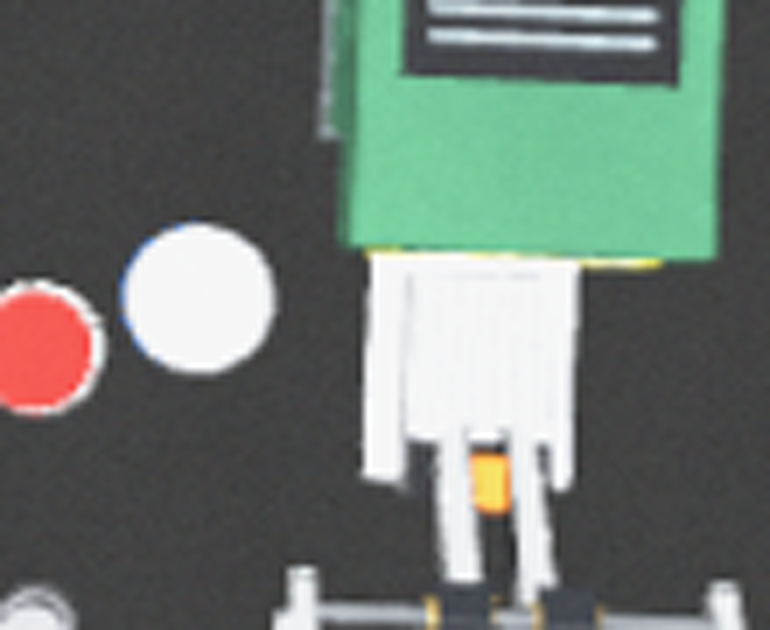

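```bash
python3 - <<'E'
from h import *
t=cv2.imread("pics/top6.png").astype(int);b,g,r=t[...,0],t[...,1],t[...,2]
m=np.zeros(b.shape,bool);m[230:250,300:320]=1;m&=(r>200)&(g>100)&(b<110)
vs,us=np.nonzero(m);print("fin",us.min(),us.max(),vs.min(),vs.max(),plane("top",us.mean(),vs.mean(),82).round(1))
for v in(vs.min()-.5,vs.max()+.5):print(plane("top",us.mean(),v,82).round(1))
print("rear",plane("top",308,170+270/7,46).round(1),"front",plane("top",301.5,170+482/7,46).round(1))
O=np.array([616,-145.]);c,s=np.cos(-.057),np.sin(-.057)
p=plane("top",us.mean(),vs.mean(),82)[:2]-O;print("fin in tester",c*p[0]+s*p[1],-s*p[0]+c*p[1])
E
```

```text
fin 308 312 235 242 [ 482.2 -140.3   82. ]
[ 493.2 -140.6   82. ]
[ 471.6 -140.    82. ]
rear [ 563.7 -141.6   46. ] front [ 479.1 -121.4   46. ]
fin in tester -133.89180428927614 -2.9238292964399486
```

The module lies on the apron (tester x ≈ -99 mm), with its rear just clear of the head and the fin in the grip. Lifting back and up with 60 N.

```bash

python3 -m pendant '[{"claw":0.0,"delta_pos":[0,0,0],"rotation":[0,0,0]},{"claw":0.0,"delta_pos":[0.007,0,-0.013],"rotation":[0,0,0]},{"claw":0.0,"delta_pos":[0.014,0,-0.026],"rotation":[0,0,0]},{"claw":0.0,"delta_pos":[0.021,0,-0.039],"rotation":[0,0,0]},{"claw":0.0,"delta_pos":[0.028,0,-0.052],"rotation":[0,0,0]},{"claw":0.0,"delta_pos":[0.036,0,-0.068],"rotation":[0,0,0]},{"claw":0.0,"delta_pos":[0.044,0,-0.083],"rotation":[0,0,0]},{"claw":0.0,"delta_pos":[0.052,0,-0.098],"rotation":[0,0,0]},{"claw":0.0,"delta_pos":[0.06,0,-0.113],"rotation":[0,0,0]},{"claw":0.0,"delta_pos":[0.068,0,-0.128],"rotation":[0,0,0]}]' 60
python3 -m pendant '[{"claw":0.0,"delta_pos":[0.0,0,0],"rotation":[0,0,0]},{"claw":0.0,"delta_pos":[0.01,0,-0.01],"rotation":[0,0,0]},{"claw":0.0,"delta_pos":[0.02,0,-0.021],"rotation":[0,0,0]}]'
python3 - <<'E'
from h import *
st()
for n in("top","side"):cv2.imwrite(f"pics/{n}7.png",manip.camera(n)[:,:,::-1])
crop("pics/side7.png","pics/s11.png",260,100,110,110,7)
crop("pics/top7.png","pics/t11.png",220,170,130,100,6)
O=np.array([646.5,143]);y=-.173;R2=np.array([[np.cos(y),-np.sin(y)],[np.sin(y),np.cos(y)]])
print("seat",O+R2@[-138,0],"finT",O+R2@[-173,0])
E
```

```text
clock: 9.2
eef_pos: [482.7, -139.3, 170.5]
eef_rot: [-3.14, -0.765, -0.057]
wrist_force: [0.3, 0.0, -3.7]
finger_gap: 13.4
clock: 9.57
eef_pos: [482.3, -138.9, 198.5]
eef_rot: [-3.138, -0.763, -0.058]
wrist_force: [0.2, -0.9, -3.0]
finger_gap: 13.8
9.575 tcp [ 482.3 -138.9  198.5] G [ 440.9 -136.8  241.8] q [-0.56 -0.23  2.21  0.67  0.57  0.6 ] F [ 0.2 -0.9 -3. ] gap 13.8 xax [ 0.721 -0.042  0.691] yaw -0.058 tilt 43.7
seat [510.5599556  166.75509059] finT [476.08240811 172.77993241]
```

View pics/s11.png

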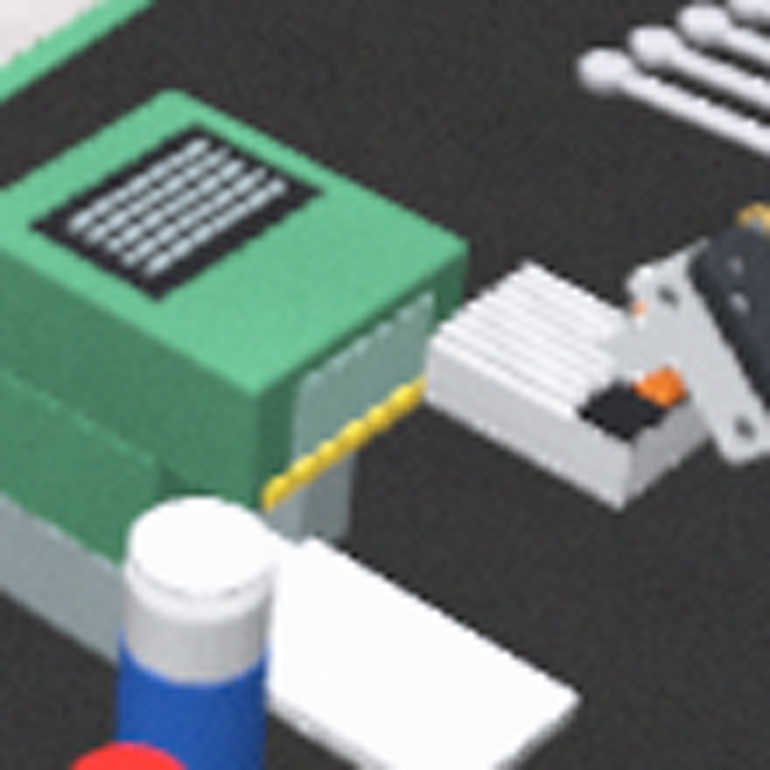

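View pics/t11.png

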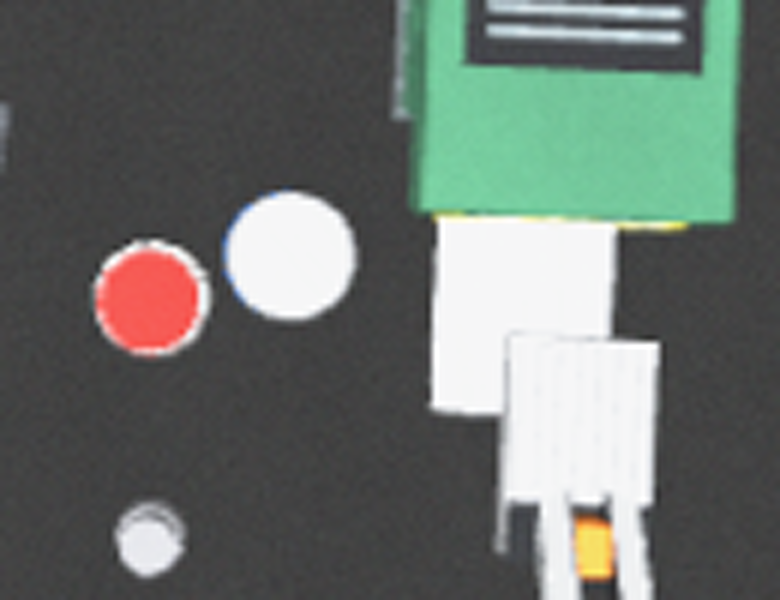

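```bash
python3 -c "
from h import *
goto([479,173.6,224.4],-.176,.767)"
```

```text
tcp target [520.  166.3 181.2] delta_m [0.0014, -0.3072, 0.0276] rot [-0.0845, 0.0012, 0.0863] deg 6.9 mm 308.4
```

```bash

python3 -m pendant '[{"claw":0.0,"delta_pos":[0.01,-0.02,-0.01],"rotation":[0,0,0]},{"claw":0.0,"delta_pos":[0.012,-0.05,-0.01],"rotation":[-0.01,0,0.01]},{"claw":0.0,"delta_pos":[0.013,-0.085,-0.005],"rotation":[-0.02,0,0.02]},{"claw":0.0,"delta_pos":[0.013,-0.12,0],"rotation":[-0.03,0,0.03]},{"claw":0.0,"delta_pos":[0.013,-0.155,0.002],"rotation":[-0.04,0,0.04]},{"claw":0.0,"delta_pos":[0.013,-0.19,0.005],"rotation":[-0.05,0,0.05]},{"claw":0.0,"delta_pos":[0.013,-0.225,0.01],"rotation":[-0.06,0,0.06]},{"claw":0.0,"delta_pos":[0.01,-0.26,0.015],"rotation":[-0.07,0,0.07]},{"claw":0.0,"delta_pos":[0.005,-0.29,0.02],"rotation":[-0.08,0.001,0.08]},{"claw":0.0,"delta_pos":[0.001,-0.307,0.027],"rotation":[-0.0845,0.001,0.0863]}]'
python3 -m pendant '[{"claw":0.0,"delta_pos":[0.0,0,0],"rotation":[0,0,0]},{"claw":0.0,"delta_pos":[0.0,0,0],"rotation":[0,0,0]}]'
python3 - <<'E'
from h import *
st()
goto([479,173.6,134.4],-.176,.767)
for n in("top","side"):cv2.imwrite(f"pics/{n}8.png",manip.camera(n)[:,:,::-1])
crop("pics/side8.png","pics/s12.png",180,150,150,150,5)
crop("pics/top8.png","pics/t12.png",160,170,110,100,6)
E
```

```text
clock: 10.92
eef_pos: [525.4, 148.1, 196.4]
eef_rot: [-3.13, -0.728, -0.15]
wrist_force: [0.2, -0.9, -2.9]
finger_gap: 13.7
clock: 11.18
eef_pos: [525.1, 147.3, 195.6]
eef_rot: [-3.13, -0.727, -0.15]
wrist_force: [-0.5, -0.6, -3.6]
finger_gap: 13.6
11.175 tcp [525.1 147.3 195.6] G [485.5 152.6 240.4] q [ 0.39 -0.06  2.05 -0.64  0.59  2.55] F [-0.5 -0.6 -3.6] gap 13.6 xax [ 0.739 -0.112  0.664] yaw -0.15 tilt 41.6
tcp target [520.  166.3  91.2] delta_m [-0.0752, -0.0172, 0.073] rot [-0.0289, 0.0403, 0.0186] deg 3.0 mm 106.2
```

View pics/s12.png

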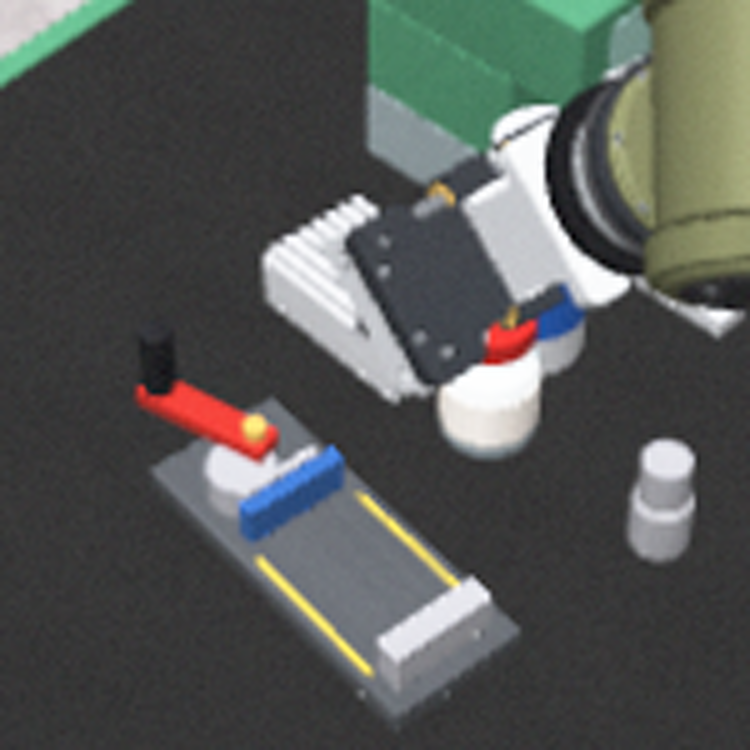

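View pics/t12.png

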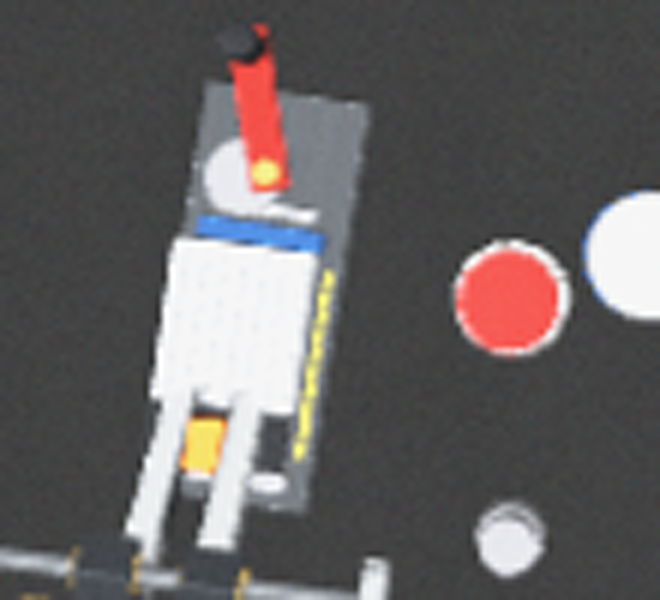

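The last joint hit its 2.55 limit here, so the leaned-back pose isn't reachable over the fixture. I'll take the module back, set it on the apron, regrasp the fin with the tool vertical, and place it that way.

```bash
python3 -c "
from h import *
goto([450,-137.5,244],-.057,.767)"
```

```text
tcp target [ 491.6 -139.9  200.8] delta_m [0.0104, 0.289, -0.0003] rot [0.0518, 0.0388, -0.0691] deg 5.4 mm 289.2
```

```bash

python3 -m pendant '[{"claw":0.0,"delta_pos":[0.004,0.015,-0.007],"rotation":[0,0,0]},{"claw":0.0,"delta_pos":[0.005,0.045,-0.007],"rotation":[0.006,0.003,-0.01]},{"claw":0.0,"delta_pos":[0.01,0.08,-0.01],"rotation":[0.012,0.01,-0.02]},{"claw":0.0,"delta_pos":[0.01,0.115,-0.01],"rotation":[0.02,0.015,-0.03]},{"claw":0.0,"delta_pos":[0.01,0.15,-0.01],"rotation":[0.03,0.02,-0.035]},{"claw":0.0,"delta_pos":[0.01,0.185,-0.005],"rotation":[0.035,0.025,-0.045]},{"claw":0.0,"delta_pos":[0.01,0.22,0],"rotation":[0.04,0.03,-0.055]},{"claw":0.0,"delta_pos":[0.01,0.25,0],"rotation":[0.045,0.035,-0.06]},{"claw":0.0,"delta_pos":[0.01,0.275,0],"rotation":[0.05,0.038,-0.067]},{"claw":0.0,"delta_pos":[0.01,0.289,0],"rotation":[0.052,0.039,-0.069]}]'
python3 -m pendant '[{"claw":0.0,"delta_pos":[0.0,0,0],"rotation":[0,0,0]}]'
python3 - <<'E'
from h import *
st()
goto([475,-139.5,120],-.057,.767)
E
```

```text
clock: 12.52
eef_pos: [490.8, -141.6, 200.3]
eef_rot: [3.141, -0.768, -0.058]
wrist_force: [-0.7, 0.4, -3.0]
finger_gap: 13.3
clock: 12.65
eef_pos: [490.3, -142.9, 200.3]
eef_rot: [3.14, -0.768, -0.06]
wrist_force: [0.1, -0.3, -3.2]
finger_gap: 13.6
12.65 tcp [ 490.3 -142.9  200.3] G [ 448.7 -140.3  243.5] q [-0.55 -0.21  2.19  0.67  0.56  0.61] F [ 0.1 -0.3 -3.2] gap 13.6 xax [ 0.718 -0.043  0.694] yaw -0.06 tilt 44.0
tcp target [ 516.6 -141.9   76.8] delta_m [-0.0669, -0.0028, 0.1071] rot [0.004, -0.0006, -0.0022] deg 0.3 mm 126.3
```

```bash

python3 -m pendant '[{"claw":0.0,"delta_pos":[-0.012,0,0.015],"rotation":[0,0,0]},{"claw":0.0,"delta_pos":[-0.024,0,0.033],"rotation":[0,0,0]},{"claw":0.0,"delta_pos":[-0.036,-0.001,0.053],"rotation":[0.001,0,0]},{"claw":0.0,"delta_pos":[-0.048,-0.002,0.074],"rotation":[0.003,0,-0.001]},{"claw":0.0,"delta_pos":[-0.06,-0.003,0.095],"rotation":[0.004,0,-0.002]},{"claw":0.0,"delta_pos":[-0.067,-0.003,0.107],"rotation":[0.004,-0.001,-0.002]},{"claw":0.0,"delta_pos":[-0.067,-0.003,0.107],"rotation":[0.004,-0.001,-0.002]}]'
python3 - <<'E'
from h import *
st()
goto([475,-139.5,76],-.057,.767)
goto([475,-139.5,74],-.057,.767)
E
```

```text
clock: 13.52
eef_pos: [516.1, -141.0, 75.9]
eef_rot: [-3.141, -0.765, -0.057]
wrist_force: [0.2, 0.2, -3.2]
finger_gap: 13.6
13.525 tcp [ 516.1 -141.    75.9] G [ 474.6 -138.7  119.2] q [-0.51  0.11  2.26  1.37  0.32 -0.12] F [ 0.2  0.2 -3.2] gap 13.6 xax [ 0.72  -0.041  0.692] yaw -0.057 tilt 43.8
tcp target [ 516.6 -141.9   32.8] delta_m [-0.0295, 0.0009, 0.0315] rot [-0.0005, 0.0024, -0.0004] deg 0.1 mm 43.1
tcp target [ 516.6 -141.9   30.8] delta_m [-0.0309, 0.0009, 0.0329] rot [-0.0005, 0.0024, -0.0004] deg 0.1 mm 45.1
```

```bash

python3 -m pendant '[{"claw":0.0,"delta_pos":[-0.008,0,0.008],"rotation":[0,0.001,0]},{"claw":0.0,"delta_pos":[-0.016,0,0.017],"rotation":[0,0.002,0]},{"claw":0.0,"delta_pos":[-0.023,0.001,0.025],"rotation":[0,0.002,0]},{"claw":0.0,"delta_pos":[-0.027,0.001,0.029],"rotation":[0,0.002,0]},{"claw":0.0,"delta_pos":[-0.029,0.001,0.031],"rotation":[0,0.002,0]},{"claw":0.0,"delta_pos":[-0.03,0.001,0.032],"rotation":[0,0.002,0]},{"claw":0.0,"delta_pos":[-0.0305,0.001,0.0325],"rotation":[0,0.002,0]},{"claw":0.0,"delta_pos":[-0.0305,0.001,0.0325],"rotation":[0,0.002,0]}]'
python3 - <<'E'
from h import *
st()
E
```

```text
clock: 14.52
eef_pos: [516.6, -142.0, 31.6]
eef_rot: [-3.141, -0.767, -0.057]
wrist_force: [0.1, -0.9, -3.3]
finger_gap: 13.5
14.525 tcp [ 516.6 -142.    31.6] G [ 475.  -139.7   74.8] q [-0.51  0.23  2.27  1.8   0.32 -0.58] F [ 0.1 -0.9 -3.3] gap 13.5 xax [ 0.719 -0.041  0.694] yaw -0.057 tilt 43.9
```

```bash

python3 -m pendant '[{"claw":0.0,"delta_pos":[-0.0004,0,0.0004],"rotation":[0,0,0]},{"claw":0.0,"delta_pos":[-0.0007,0,0.0007],"rotation":[0,0,0]},{"claw":0.0,"delta_pos":[-0.0007,0,0.0007],"rotation":[0,0,0]}]'
python3 -c "
from h import *
st()
for n in('top','side'):cv2.imwrite(f'pics/{n}9.png',manip.camera(n)[:,:,::-1])
crop('pics/side9.png','pics/s13.png',285,150,70,60,10)"
```

```text
clock: 14.9
eef_pos: [516.9, -142.1, 31.2]
eef_rot: [-3.141, -0.768, -0.057]
wrist_force: [-5.6, 0.5, 5.1]
finger_gap: 14.0
14.9 tcp [ 516.9 -142.1   31.2] G [ 475.2 -139.8   74.4] q [-0.51  0.23  2.27  1.81  0.32 -0.59] F [-5.6  0.5  5.1] gap 14.0 xax [ 0.718 -0.041  0.695] yaw -0.057 tilt 44.0
```

View pics/s13.png

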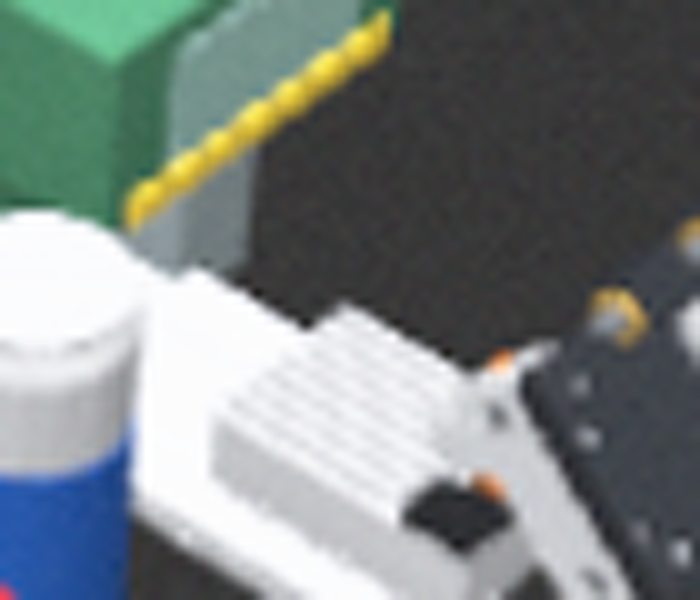

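The module rests flat on the apron. I'll open, back off 100 mm along the tool axis, then go upright.

```bash

python3 -m pendant '[{"claw":0.04,"delta_pos":[0,0,0],"rotation":[0,0,0]},{"claw":0.04,"delta_pos":[0,0,0],"rotation":[0,0,0]},{"claw":0.04,"delta_pos":[0,0,0],"rotation":[0,0,0]},{"claw":0.04,"delta_pos":[0,0,-0.01],"rotation":[0,0,0]},{"claw":0.04,"delta_pos":[0,0,-0.03],"rotation":[0,0,0]},{"claw":0.04,"delta_pos":[0,0,-0.055],"rotation":[0,0,0]},{"claw":0.04,"delta_pos":[0,0,-0.08],"rotation":[0,0,0]},{"claw":0.04,"delta_pos":[0,0,-0.1],"rotation":[0,0,0]},{"claw":0.04,"delta_pos":[0,0,-0.1],"rotation":[0,0,0]}]'
python3 -c "
from h import *
st()
goto([475,-139.7,150],-.057,0)"
```

```text
clock: 16.12
eef_pos: [447.6, -138.6, 104.2]
eef_rot: [3.14, -0.77, -0.056]
wrist_force: [0.3, -1.2, -0.3]
finger_gap: 40.1
16.125 tcp [ 447.6 -138.6  104.2] G [ 405.9 -136.2  147.3] q [-0.63 -0.12  2.39  1.15  0.42  0.03] F [ 0.3 -1.2 -0.3] gap 40.1 xax [ 0.717 -0.04   0.696] yaw -0.056 tilt 44.1
tcp target [ 475.  -139.7   90. ] delta_m [0.0098, -0.0005, 0.0293] rot [0.0011, -0.7703, 0.0] deg 44.1 mm 30.8
```

```bash

python3 -m pendant '[{"claw":0.04,"delta_pos":[0.002,0,0.005],"rotation":[0,-0.13,0]},{"claw":0.04,"delta_pos":[0.004,0,0.01],"rotation":[0,-0.26,0]},{"claw":0.04,"delta_pos":[0.006,0,0.015],"rotation":[0,-0.39,0]},{"claw":0.04,"delta_pos":[0.008,0,0.02],"rotation":[0,-0.52,0]},{"claw":0.04,"delta_pos":[0.009,0,0.025],"rotation":[0,-0.65,0]},{"claw":0.04,"delta_pos":[0.01,0,0.029],"rotation":[0.001,-0.77,0]},{"claw":0.04,"delta_pos":[0.01,0,0.029],"rotation":[0.001,-0.77,0]},{"claw":0.04,"delta_pos":[0.01,0,0.029],"rotation":[0.001,-0.77,0]}]'
python3 - <<'E'
from h import *
st()
for n in('top','side'):cv2.imwrite(f'pics/{n}10.png',manip.camera(n)[:,:,::-1])
crop('pics/side10.png','pics/s14.png',270,100,100,110,6)
crop('pics/top10.png','pics/t14.png',240,180,120,90,6)
E
```

```text
clock: 17.12
eef_pos: [474.8, -139.4, 89.3]
eef_rot: [-3.14, -0.001, -0.056]
wrist_force: [0.4, 0.2, -0.7]
finger_gap: 40.1
17.125 tcp [ 474.8 -139.4   89.3] G [ 474.7 -139.6  149.3] q [-0.36  0.27  1.77  0.    1.11  1.26] F [ 0.4  0.2 -0.7] gap 40.1 xax [ 0.998 -0.056  0.001] yaw -0.056 tilt 0.1
```

View pics/s14.png

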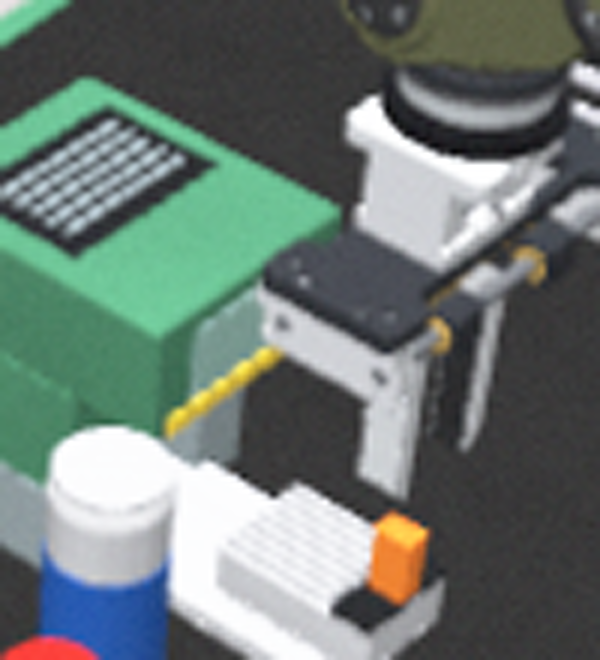

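View pics/t14.png

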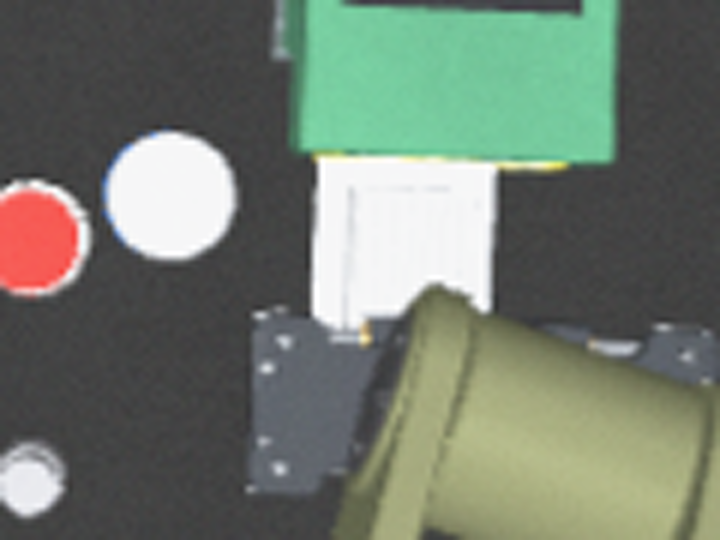

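```bash
python3 - <<'E'
from h import *
s=manip.read_state();R=Ro.from_euler("xyz",s["eef_rot"]).as_matrix();P=s["eef_pos"]-L*R[:,2]
for dx in(-8,0,8):
    print((proj("side",P-R[:,1]*32.5+R[:,0]*dx)-[270,100]+.5)*6)
im=cv2.imread("pics/side10.png").astype(int);b,g,r=im[...,0],im[...,1],im[...,2]
m=(r>180)&(g>80)&(g<190)&(b<100);m[:180]=0;m[205:]=0;m[:,:325]=0;m[:,345:]=0
vs,us=np.nonzero(m);print(us.min(),us.max(),vs.min(),vs.max(),len(us))
f=lambda x,y:(270+(x+.5)/6-.5,100+(y+.5)/6-.5)
for p in[(372,523),(405,543),(428,528),(397,514)]:print("fin top corner",plane("side",*f(*p),82).round(1))
E
```

```text
[388.46717938 489.13473968]
[373.6038597 480.56561  ]
[358.8358119  472.05140728]
332 340 186 199 84
fin top corner [ 487.6 -132.4   82. ]
fin top corner [ 468.9 -131.    82. ]
fin top corner [ 466.6 -146.    82. ]
fin top corner [ 482.4 -144.8   82. ]
```

```bash

python3 -m pendant '[{"claw":0.04,"delta_pos":[0.001,0,0.015],"rotation":[0,0,0]},{"claw":0.04,"delta_pos":[0.001,0,0.03],"rotation":[0,0,0]},{"claw":0.04,"delta_pos":[0.001,0,0.045],"rotation":[0,0,0]},{"claw":0.04,"delta_pos":[0.001,0,0.06],"rotation":[0,0,0]},{"claw":0.04,"delta_pos":[0.001,0,0.07],"rotation":[0,0,0]},{"claw":0.04,"delta_pos":[0.001,0,0.075],"rotation":[0,0,0]},{"claw":0.04,"delta_pos":[0.001,0,0.075],"rotation":[0,0,0]}]'
python3 -m pendant '[{"claw":0.0,"delta_pos":[0,0,0],"rotation":[0,0,0]},{"claw":0.0,"delta_pos":[0,0,0],"rotation":[0,0,0]},{"claw":0.0,"delta_pos":[0,0,0],"rotation":[0,0,0]},{"claw":0.0,"delta_pos":[0,0,0],"rotation":[0,0,0]}]' 60
python3 -c "
from h import *
st()"
```

```text
clock: 18.1
eef_pos: [475.7, -139.9, 15.0]
eef_rot: [-3.141, -0.001, -0.057]
wrist_force: [-0.8, -0.6, 0.8]
finger_gap: 40.2
clock: 18.6
eef_pos: [475.8, -139.9, 15.2]
eef_rot: [-3.141, -0.002, -0.057]
wrist_force: [-1.2, 0.6, 3.1]
finger_gap: 13.8
18.6 tcp [ 475.8 -139.9   15.2] G [ 475.7 -140.    75.2] q [-0.36  0.38  1.82  0.    0.94  1.27] F [-1.2  0.6  3.1] gap 13.8 xax [ 0.998 -0.057  0.002] yaw -0.057 tilt 0.1
```

Gripped vertically (13.8 mm). Lifting.

```bash

python3 -m pendant '[{"claw":0.0,"delta_pos":[-0.002,0,-0.012],"rotation":[0,0,0]},{"claw":0.0,"delta_pos":[-0.005,0,-0.03],"rotation":[0,0,0]},{"claw":0.0,"delta_pos":[-0.01,0,-0.05],"rotation":[0,0,0]},{"claw":0.0,"delta_pos":[-0.015,0,-0.07],"rotation":[0,0,0]},{"claw":0.0,"delta_pos":[-0.02,0,-0.09],"rotation":[0,0,0]},{"claw":0.0,"delta_pos":[-0.02,0,-0.11],"rotation":[0,0,0]},{"claw":0.0,"delta_pos":[-0.02,0,-0.13],"rotation":[0,0,0]},{"claw":0.0,"delta_pos":[-0.02,0,-0.15],"rotation":[0,0,0]},{"claw":0.0,"delta_pos":[-0.02,0,-0.165],"rotation":[0,0,0]},{"claw":0.0,"delta_pos":[-0.02,0,-0.165],"rotation":[0,0,0]}]'
python3 - <<'E'
from h import *
st()
goto([479,173.3,235],-.176,0.002)
cv2.imwrite('pics/side11.png',manip.camera("side")[:,:,::-1])
crop('pics/side11.png','pics/s15.png',260,80,110,110,6)
E
```

```text
clock: 19.85
eef_pos: [455.8, -139.0, 181.1]
eef_rot: [-3.141, -0.003, -0.057]
wrist_force: [0.0, -0.2, -3.9]
finger_gap: 13.6
19.85 tcp [ 455.8 -139.   181.1] G [ 455.6 -139.   241.1] q [-0.37  0.13  1.71  0.    1.3   1.25] F [ 0.  -0.2 -3.9] gap 13.6 xax [ 0.998 -0.057  0.003] yaw -0.057 tilt 0.2
tcp target [479.1 173.3 175. ] delta_m [0.0056, -0.3131, 0.0062] rot [-0.0006, -0.001, 0.1194] deg 6.8 mm 313.2
```

View pics/s15.png

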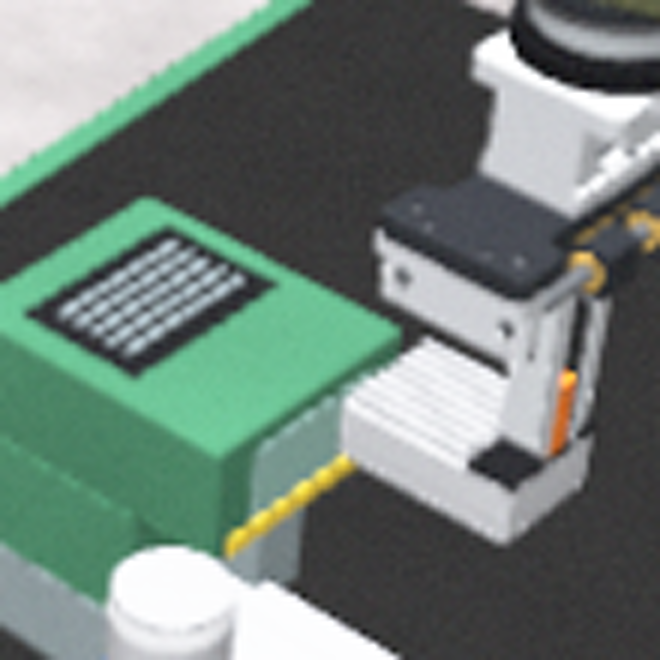

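Module held level. Crossing to the fixture.

```bash

python3 -m pendant '[{"claw":0.0,"delta_pos":[0,-0.015,0],"rotation":[0,0,0]},{"claw":0.0,"delta_pos":[0,-0.045,0],"rotation":[0,0,0.015]},{"claw":0.0,"delta_pos":[0,-0.08,0],"rotation":[0,0,0.03]},{"claw":0.0,"delta_pos":[0,-0.115,0],"rotation":[0,0,0.045]},{"claw":0.0,"delta_pos":[0,-0.15,0],"rotation":[0,0,0.06]},{"claw":0.0,"delta_pos":[0,-0.19,0],"rotation":[0,0,0.075]},{"claw":0.0,"delta_pos":[0,-0.23,0],"rotation":[0,0,0.09]},{"claw":0.0,"delta_pos":[0.003,-0.265,0.003],"rotation":[0,0,0.105]},{"claw":0.0,"delta_pos":[0.005,-0.295,0.006],"rotation":[0,-0.001,0.119]},{"claw":0.0,"delta_pos":[0.0056,-0.313,0.006],"rotation":[0,-0.001,0.119]}]'
python3 -m pendant '[{"claw":0.0,"delta_pos":[0.0,0,0],"rotation":[0,0,0]},{"claw":0.0,"delta_pos":[0.0,0,0],"rotation":[0,0,0]}]'
python3 - <<'E'
from h import *
st()
goto([479,173.3,105],-.176,0.002)
E
```

```text
clock: 21.15
eef_pos: [478.0, 175.0, 173.4]
eef_rot: [-3.141, 0.001, -0.174]
wrist_force: [0.7, 0.1, -4.1]
finger_gap: 13.4
clock: 21.4
eef_pos: [477.8, 174.6, 173.3]
eef_rot: [3.142, 0.001, -0.174]
wrist_force: [-0.5, 0.1, -3.6]
finger_gap: 13.4
21.4 tcp [477.8 174.6 173.3] G [477.8 174.6 233.3] q [0.28 0.21 1.63 0.   1.3  2.02] F [-0.5  0.1 -3.6] gap 13.4 xax [ 0.985 -0.173 -0.001] yaw -0.174 tilt 0.1
tcp target [479.1 173.3  45. ] delta_m [0.0018, 0.001, 0.1283] rot [0.0, 0.0035, 0.0017] deg 0.2 mm 128.3
```

Lowering to underside ≈ 42 mm (just above the 36 mm stop and jaw), then checking.

```bash

python3 -m pendant '[{"claw":0.0,"delta_pos":[0,0,0.015],"rotation":[0,0,0]},{"claw":0.0,"delta_pos":[0.001,0,0.035],"rotation":[0,0.002,0]},{"claw":0.0,"delta_pos":[0.001,0.001,0.055],"rotation":[0,0.003,0.001]},{"claw":0.0,"delta_pos":[0.002,0.001,0.075],"rotation":[0,0.0035,0.002]},{"claw":0.0,"delta_pos":[0.002,0.001,0.095],"rotation":[0,0.0035,0.002]},{"claw":0.0,"delta_pos":[0.002,0.001,0.115],"rotation":[0,0.0035,0.002]},{"claw":0.0,"delta_pos":[0.002,0.001,0.128],"rotation":[0,0.0035,0.002]},{"claw":0.0,"delta_pos":[0.002,0.001,0.128],"rotation":[0,0.0035,0.002]}]'
python3 - <<'E'
from h import *
st()
for n in('top','side'):cv2.imwrite(f'pics/{n}12.png',manip.camera(n)[:,:,::-1])
crop('pics/side12.png','pics/s16.png',200,190,95,110,7)
crop('pics/top12.png','pics/t16.png',170,165,90,100,7)
E
```

```text
clock: 22.4
eef_pos: [478.8, 172.8, 44.3]
eef_rot: [3.141, -0.0, -0.177]
wrist_force: [-0.4, -0.1, -3.2]
finger_gap: 13.4
22.4 tcp [478.8 172.8  44.3] G [478.8 172.8 104.3] q [ 0.27  0.36  1.77 -0.    1.02  2.02] F [-0.4 -0.1 -3.2] gap 13.4 xax [ 0.984 -0.176  0.   ] yaw -0.177 tilt 0.1
```

View pics/s16.png

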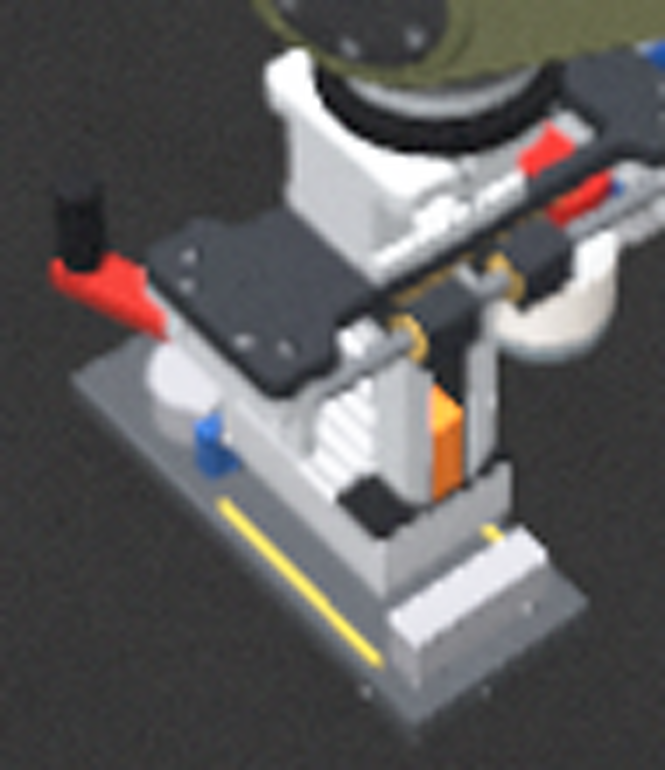

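View pics/t16.png

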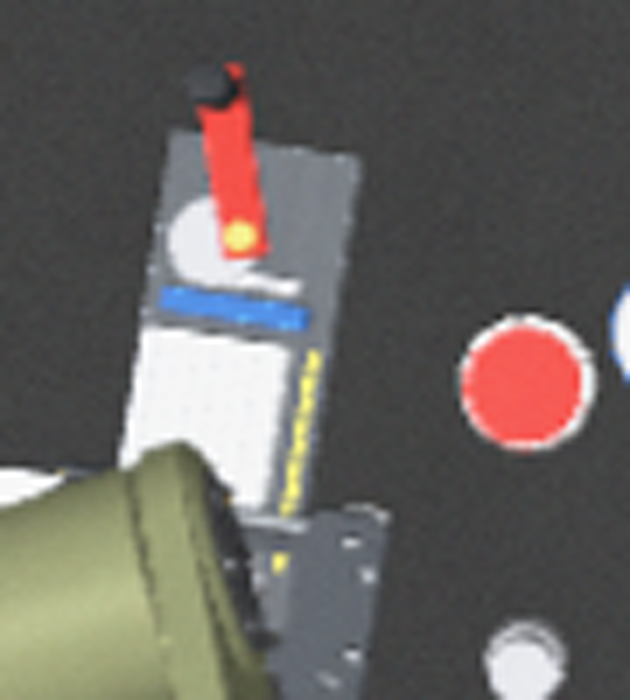

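```bash
python3 - <<'E'
from h import *
O=np.array([646.4,143.2]);y=-.176;R2=np.array([[np.cos(y),-np.sin(y)],[np.sin(y),np.cos(y)]])
T=lambda p,z:(plane("top",170+(p[0]+.5)/7-.5,165+(p[1]+.5)/7-.5,z)[:2]-O)@R2
S=lambda p,z:(plane("side",200+(p[0]+.5)/7-.5,190+(p[1]+.5)/7-.5,z)[:2]-O)@R2
print("rear top L,R",T((148,325),75),T((290,350),75))
print("front bottom L",S((387,600),41),"front top L",S((385,540),75),"front top R",S((512,460),75),"front bot R",S((512,512),41))
print("stop face L,R top",S((390,612),36),S((518,528),36),"jaw top L",S((205,420),36), "jaw front top view L,R",T((160,308),36),T((306,330),36),"jaw back",T((165,286),36),T((310,308),36))
print("yellow", T((317,350),12),T((288,510),12),S((222,502),12),S((378,662),12))
E
```

```text
rear top L,R [-89.82290847  26.37415506] [-90.64470272 -30.49841322]
front bottom L [-181.30181232   27.92472247] front top L [-181.96005391   29.18410488] front top R [-182.89633478  -25.20464305] front bot R [-179.62657259  -29.02375964]
stop face L,R top [-182.87816614   27.92310037] [-183.28395025  -28.75306384] jaw top L [-76.0544778   25.59440196] jaw front top view L,R [-83.42686721  28.59099932] [-82.82451677 -31.6548946 ] jaw back [-74.27206924  28.05059138] [-73.74362218 -31.81287454]
yellow [-90.84972385 -35.1822382 ] [-157.99930118  -34.03613297] [-93.47277965  32.30405299] [-182.56219541   33.02483427]
```

Clear to lower: module spans fixture x ≈ -181 to -90 between stop face -183 and jaw -83, y offset about -1. I'll shift +1.5 mm and lower about 29 mm.

```bash

python3 -m pendant '[{"claw":0.0,"delta_pos":[0.002,0,0],"rotation":[0,0,0]},{"claw":0.0,"delta_pos":[0.002,0,0.005],"rotation":[0,0,0]},{"claw":0.0,"delta_pos":[0.002,0,0.012],"rotation":[0,0,0]},{"claw":0.0,"delta_pos":[0.002,0,0.019],"rotation":[0,0,0]},{"claw":0.0,"delta_pos":[0.002,0,0.025],"rotation":[0,0,0]},{"claw":0.0,"delta_pos":[0.002,0,0.028],"rotation":[0,0,0]},{"claw":0.0,"delta_pos":[0.002,0,0.0285],"rotation":[0,0,0]},{"claw":0.0,"delta_pos":[0.002,0,0.0285],"rotation":[0,0,0]}]'
python3 -c "
from h import *
st()"
```

```text
clock: 23.5
eef_pos: [481.8, 172.9, 17.3]
eef_rot: [-3.141, -0.003, -0.176]
wrist_force: [-0.1, 1.0, -3.3]
finger_gap: 13.7
23.5 tcp [481.8 172.9  17.3] G [481.6 172.9  77.3] q [ 0.27  0.4   1.78 -0.    0.96  2.02] F [-0.1  1.  -3.3] gap 13.7 xax [ 0.984 -0.176  0.003] yaw -0.176 tilt 0.2
```

```bash

python3 -m pendant '[{"claw":0.0,"delta_pos":[-0.001,0,0.0008],"rotation":[0,-0.002,0]},{"claw":0.0,"delta_pos":[-0.001,0,0.0016],"rotation":[0,-0.002,0]},{"claw":0.0,"delta_pos":[-0.001,0,0.0022],"rotation":[0,-0.002,0]},{"claw":0.0,"delta_pos":[-0.001,0,0.0022],"rotation":[0,-0.002,0]}]'
python3 -c "
from h import *
st()"
```

```text
clock: 24.0
eef_pos: [480.9, 173.1, 15.3]
eef_rot: [-3.141, -0.001, -0.176]
wrist_force: [-1.1, -0.4, -1.9]
finger_gap: 13.4
24.0 tcp [480.9 173.1  15.3] G [480.8 173.1  75.3] q [ 0.27  0.41  1.78 -0.    0.95  2.02] F [-1.1 -0.4 -1.9] gap 13.4 xax [ 0.984 -0.176  0.001] yaw -0.176 tilt 0.1
```

```bash

python3 -m pendant '[{"claw":0.0,"delta_pos":[0,0,0.0005],"rotation":[0,0,0]},{"claw":0.04,"delta_pos":[0,0,0.0005],"rotation":[0,0,0]},{"claw":0.04,"delta_pos":[0,0,0],"rotation":[0,0,0]},{"claw":0.04,"delta_pos":[0,0,0],"rotation":[0,0,0]},{"claw":0.04,"delta_pos":[0,0,-0.02],"rotation":[0,0,0]},{"claw":0.04,"delta_pos":[0,0,-0.05],"rotation":[0,0,0]},{"claw":0.04,"delta_pos":[0,0,-0.08],"rotation":[0,0,0]},{"claw":0.04,"delta_pos":[-0.04,0,-0.11],"rotation":[0,0,0]},{"claw":0.0,"delta_pos":[-0.08,0,-0.12],"rotation":[0,0,0]},{"claw":0.0,"delta_pos":[-0.1,0.03,-0.12],"rotation":[0,0,0]}]'
python3 - <<'E'
from h import *
st()
for n in('top','side'):cv2.imwrite(f'pics/{n}13.png',manip.camera(n)[:,:,::-1])
crop('pics/side13.png','pics/s17.png',200,190,95,110,7)
crop('pics/top13.png','pics/t17.png',170,165,90,100,7)
E
```

```text
clock: 25.25
eef_pos: [376.1, 161.8, 135.9]
eef_rot: [-3.14, -0.003, -0.174]
wrist_force: [0.3, 0.3, -0.5]
finger_gap: 23.5
25.25 tcp [376.1 161.8 135.9] G [375.9 161.8 195.9] q [0.32 0.02 1.94 0.   1.18 2.06] F [ 0.3  0.3 -0.5] gap 23.5 xax [ 0.985 -0.173  0.003] yaw -0.174 tilt 0.2
```

View pics/s17.png

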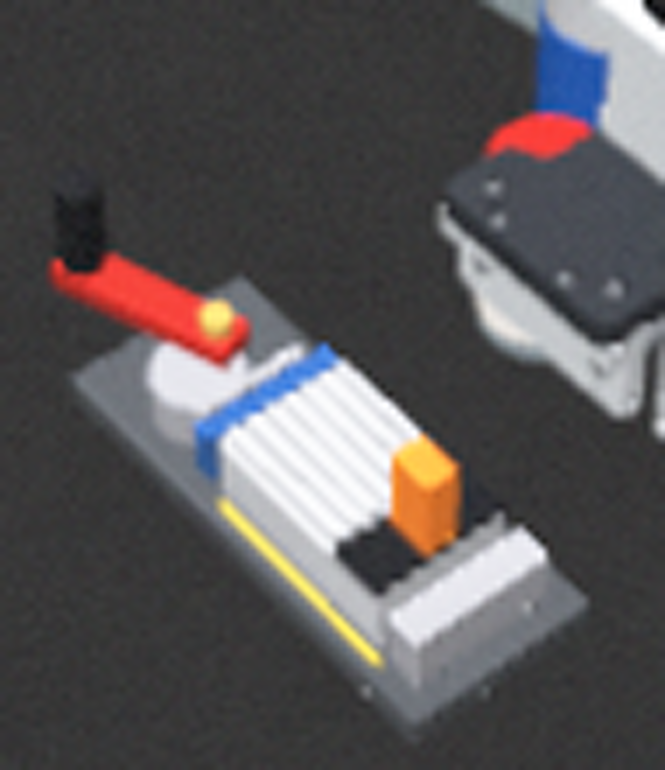

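View pics/t17.png

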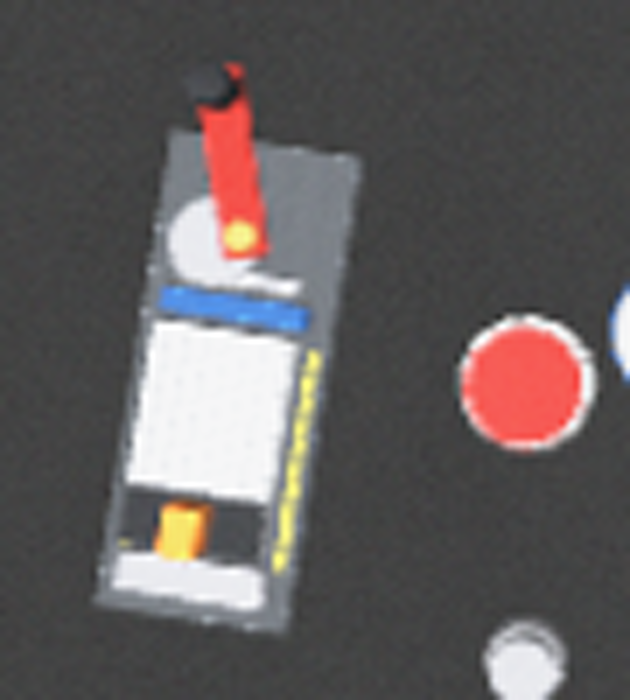

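The module lies flat between stop and jaw, fin toward the stop. Next I'll measure the module, the knob and the cam axis.

```bash
python3 - <<'E'
from h import *
O=np.array([646.4,143.2]);y=-.176;R2=np.array([[np.cos(y),-np.sin(y)],[np.sin(y),np.cos(y)]])
Tw=lambda p,z:plane("top",170+(p[0]+.5)/7-.5,165+(p[1]+.5)/7-.5,z)[:2]
Sw=lambda p,z:plane("side",200+(p[0]+.5)/7-.5,190+(p[1]+.5)/7-.5,z)[:2]
fx=lambda w:(w-O)@R2
print("module rear",fx(Tw((155,320),46)),fx(Tw((298,342),46)),"front",fx(Tw((118,548),46)),"side fL",fx(Sw((385,605),46)))
A=O+R2@[-50,0]
for nm,k in(("top",Tw((210,87),87)),("side",Sw((80,185),87)),("sideLow",Sw((83,262),45))):
    d=k-A;print(nm,k.round(1),"r",np.linalg.norm(d).round(1),"cam",(np.arctan2(d[1],d[0])-y).round(3))
print("axis pin top(z~50)",Tw((240,236),50),"side",Sw((215,322),50),"A",A)
s=manip.read_state();k=A+60*np.array([np.cos(.094),np.sin(.094)]);print(k)
goto([k[0],k[1],150],.094,0)
E
```

```text
module rear [-88.27793807  28.30650986] [-87.86746319 -30.22097141] front [-180.99706646   27.93407549] side fL [-185.41712563   32.12298062]
top [655.1 157.8] r 58.3 cam 0.276
side [654.1 160.8] r 57.6 cam 0.329
sideLow [656.2 160.9] r 59.7 cam 0.327
axis pin top(z~50) [597.655803   151.26461925] side [596.03759411 154.13675981] A [597.17240308 151.95463885]
[656.90751821 157.58633667]
tcp target [656.9 157.6  90. ] delta_m [0.2774, -0.0468, 0.0459] rot [-0.0003, -0.0016, -0.2703] deg 15.5 mm 285.1
```

```bash

python3 -m pendant '[{"claw":0.036,"delta_pos":[0.03,-0.005,0],"rotation":[0,0,-0.05]},{"claw":0.036,"delta_pos":[0.06,-0.01,0],"rotation":[0,0,-0.1]},{"claw":0.036,"delta_pos":[0.1,-0.015,0.005],"rotation":[0,0,-0.15]},{"claw":0.036,"delta_pos":[0.14,-0.02,0.01],"rotation":[0,0,-0.2]},{"claw":0.036,"delta_pos":[0.18,-0.03,0.015],"rotation":[0,0,-0.25]},{"claw":0.036,"delta_pos":[0.22,-0.035,0.02],"rotation":[0,0,-0.3]},{"claw":0.036,"delta_pos":[0.25,-0.043,0.025],"rotation":[0,0,-0.3]},{"claw":0.036,"delta_pos":[0.277,-0.048,0.03],"rotation":[0,-0.001,-0.3]},{"claw":0.036,"delta_pos":[0.277,-0.048,0.03],"rotation":[0,-0.001,-0.3]}]'
python3 - <<'E'
from h import *
st()
goto([656.7,159.4,72],.124,0)
for n in('top','side'):cv2.imwrite(f'pics/{n}14.png',manip.camera(n)[:,:,::-1])
crop('pics/side14.png','pics/s18.png',180,170,95,85,7)
E
```

```text
clock: 26.48
eef_pos: [657.6, 158.7, 104.1]
eef_rot: [-3.141, 0.001, 0.123]
wrist_force: [0.7, -0.1, -0.3]
finger_gap: 35.8
26.475 tcp [657.6 158.7 104.1] G [657.7 158.7 164.1] q [0.18 0.64 1.19 0.   1.31 1.63] F [ 0.7 -0.1 -0.3] gap 35.8 xax [ 0.992  0.123 -0.001] yaw 0.123 tilt 0.0
tcp target [656.7 159.4  12. ] delta_m [-0.0008, -0.0008, 0.0921] rot [-0.0001, 0.0008, -0.0011] deg 0.1 mm 92.1
```

View pics/s18.png

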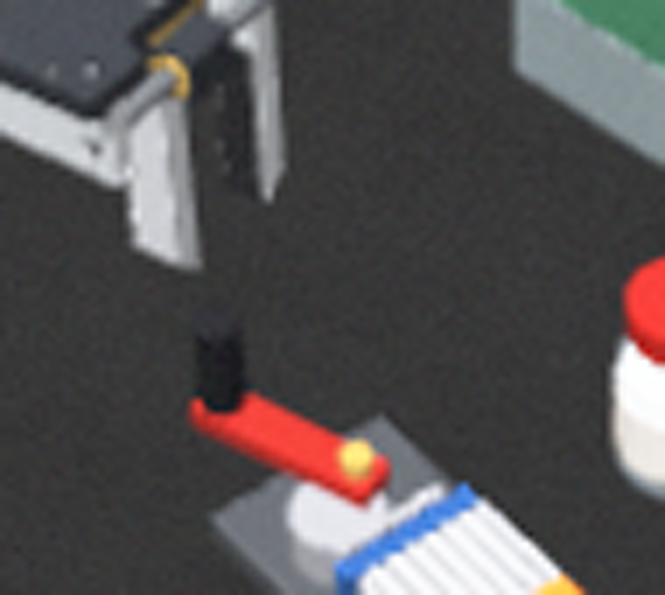

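```bash

python3 -m pendant '[{"claw":0.036,"delta_pos":[-0.001,-0.001,0.02],"rotation":[0,0.001,0]},{"claw":0.036,"delta_pos":[-0.001,-0.001,0.04],"rotation":[0,0.001,0]},{"claw":0.036,"delta_pos":[-0.001,-0.001,0.055],"rotation":[0,0.001,0]},{"claw":0.036,"delta_pos":[-0.001,-0.001,0.062],"rotation":[0,0.001,0]},{"claw":0.036,"delta_pos":[-0.001,-0.001,0.066],"rotation":[0,0.001,0]}]'
python3 -m pendant '[{"claw":0.036,"delta_pos":[0,0,0.01],"rotation":[0,0,0]},{"claw":0.036,"delta_pos":[0,0,0.02],"rotation":[0,0,0]},{"claw":0.036,"delta_pos":[0,0,0.026],"rotation":[0,0,0]},{"claw":0.022,"delta_pos":[0,0,0.026],"rotation":[0,0,0]},{"claw":0.022,"delta_pos":[0,0,0.026],"rotation":[0,0,0]}]' 20
python3 - <<'E'
from h import *
st()
for n in('top','side'):cv2.imwrite(f'pics/{n}15.png',manip.camera(n)[:,:,::-1])
crop('pics/side15.png','pics/s19.png',180,170,95,85,7)
E
```

```text
clock: 27.2
eef_pos: [655.5, 159.8, 39.2]
eef_rot: [-3.141, -0.001, 0.123]
wrist_force: [1.0, 0.6, 0.6]
finger_gap: 36.1
clock: 27.82
eef_pos: [655.7, 159.9, 13.5]
eef_rot: [-3.141, -0.002, 0.124]
wrist_force: [-0.2, -0.3, -0.0]
finger_gap: 22.5
27.825 tcp [655.7 159.9  13.5] G [655.6 159.9  73.5] q [0.18 0.73 1.27 0.   1.15 1.63] F [-0.2 -0.3 -0. ] gap 22.5 xax [0.992 0.123 0.002] yaw 0.124 tilt 0.1
```

View pics/s19.png

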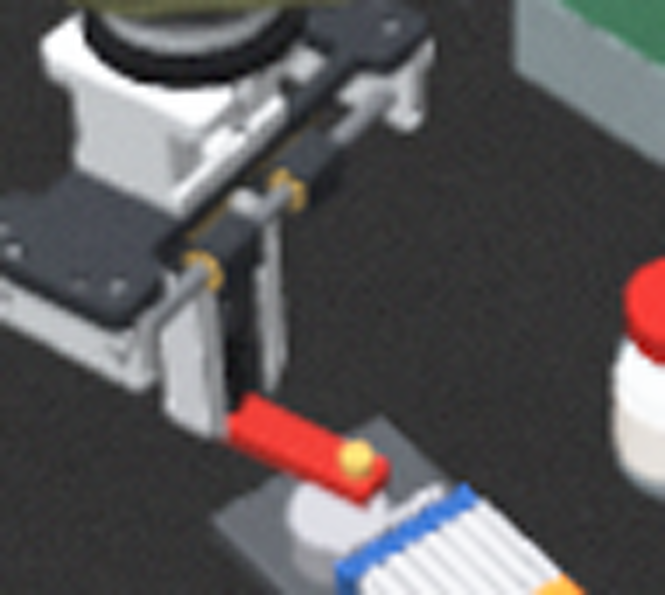

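The knob sits between the fingers. Swinging along the arc (tool x radial) by 0.6 rad.

```bash

python3 -m pendant '[{"claw":0.022,"delta_pos":[-0.0001,-0.0036,0],"rotation":[0,0,-0.06]},{"claw":0.022,"delta_pos":[-0.0004,-0.0072,0],"rotation":[0,0,-0.12]},{"claw":0.022,"delta_pos":[-0.001,-0.0107,0],"rotation":[0,0,-0.18]},{"claw":0.022,"delta_pos":[-0.0017,-0.0143,0],"rotation":[0,0,-0.24]},{"claw":0.022,"delta_pos":[-0.0027,-0.0177,0],"rotation":[0,0,-0.3]},{"claw":0.022,"delta_pos":[-0.0039,-0.0211,0],"rotation":[0,0,-0.36]},{"claw":0.022,"delta_pos":[-0.0052,-0.0245,0],"rotation":[0,0,-0.42]},{"claw":0.022,"delta_pos":[-0.0068,-0.0277,0],"rotation":[0,0,-0.48]},{"claw":0.022,"delta_pos":[-0.0085,-0.0308,0],"rotation":[0,0,-0.54]},{"claw":0.022,"delta_pos":[-0.0105,-0.0339,0],"rotation":[0,0,-0.6]}]'
python3 - <<'E'
from h import *
st()
g=manip.read_state()["eef_pos"][:2]-[597.2,152];print("r",np.hypot(*g),"cam",np.arctan2(g[1],g[0])+.176)
for n in('top','side'):cv2.imwrite(f'pics/{n}16.png',manip.camera(n)[:,:,::-1])
crop('pics/side16.png','pics/s20.png',180,170,95,115,6)
E
```

```text
clock: 29.18
eef_pos: [641.2, 191.3, 13.7]
eef_rot: [3.14, -0.001, 0.725]
wrist_force: [0.6, -6.0, -1.0]
finger_gap: 22.3
29.175 tcp [641.2 191.3  13.7] G [641.1 191.4  73.7] q [ 0.24  0.71  1.29 -0.    1.14  1.08] F [ 0.6 -6.  -1. ] gap 22.3 xax [0.749 0.663 0.001] yaw 0.725 tilt 0.1
r 58.97843823489798 cam 0.9059519015609099
```

View pics/s20.png

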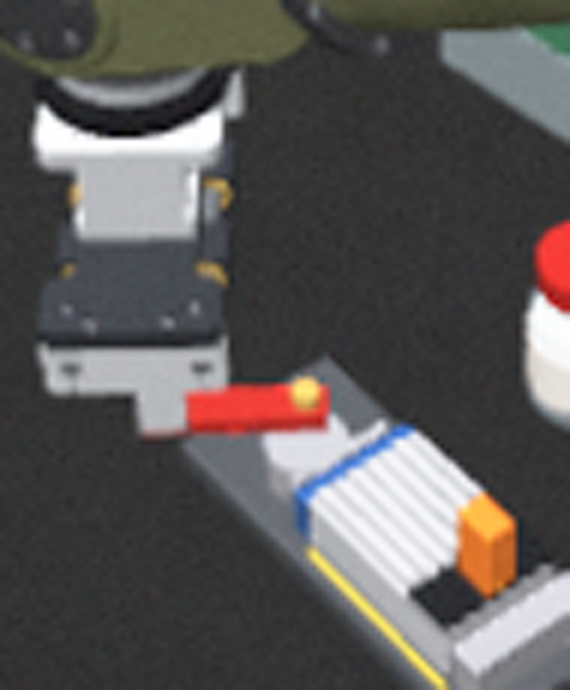

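```bash

python3 -m pendant '[{"claw":0.022,"delta_pos":[-0.0001,-0.0042,0],"rotation":[0,0,-0.07]},{"claw":0.022,"delta_pos":[-0.0006,-0.0084,0],"rotation":[0,0,-0.14]},{"claw":0.022,"delta_pos":[-0.0013,-0.0125,0],"rotation":[0,0,-0.21]},{"claw":0.022,"delta_pos":[-0.0023,-0.0166,0],"rotation":[0,0,-0.28]},{"claw":0.022,"delta_pos":[-0.0036,-0.0206,0],"rotation":[0,0,-0.35]},{"claw":0.022,"delta_pos":[-0.0052,-0.0245,0],"rotation":[0,0,-0.42]},{"claw":0.022,"delta_pos":[-0.0071,-0.0282,0],"rotation":[0,0,-0.49]},{"claw":0.022,"delta_pos":[-0.0092,-0.0319,0],"rotation":[0,0,-0.56]},{"claw":0.022,"delta_pos":[-0.0115,-0.0353,0],"rotation":[0,0,-0.63]}]'
python3 - <<'E'
from h import *
st()
g=manip.read_state()["eef_pos"][:2]-[597.2,152];print("r",np.hypot(*g),"cam",np.arctan2(g[1],g[0])+.176)
E
```

```text
clock: 30.4
eef_pos: [609.7, 210.0, 13.9]
eef_rot: [3.138, 0.0, 1.355]
wrist_force: [4.0, -5.7, -2.0]
finger_gap: 22.1
30.4 tcp [609.7 210.   13.9] G [609.5 210.   73.9] q [ 0.28  0.66  1.37 -0.    1.1   0.49] F [ 4.  -5.7 -2. ] gap 22.1 xax [ 0.214  0.977 -0.   ] yaw 1.355 tilt 0.2
r 59.325889972201516 cam 1.5342839353782156
```

```bash

python3 -m pendant '[{"claw":0.022,"delta_pos":[0,-0.0012,0],"rotation":[0,0,-0.02]},{"claw":0.022,"delta_pos":[-0.0001,-0.0024,0],"rotation":[0,0,-0.04]},{"claw":0.022,"delta_pos":[-0.0001,-0.003,0],"rotation":[0,0,-0.05]}]'
python3 -m pendant '[{"claw":0.022,"delta_pos":[0,-0.0007,0],"rotation":[0,0,0]},{"claw":0.022,"delta_pos":[0,-0.0012,0],"rotation":[0,0,0]}]'
python3 - <<'E'
from h import *
st()
g=manip.read_state()["eef_pos"][:2]-[597.2,152];print("r",np.hypot(*g),"cam",np.arctan2(g[1],g[0])+.176)
for n in('top','side'):cv2.imwrite(f'pics/{n}17.png',manip.camera(n)[:,:,::-1])
crop('pics/side17.png','pics/s21.png',180,170,95,115,6)
E
```

```text
clock: 30.78
eef_pos: [607.9, 210.1, 14.1]
eef_rot: [3.136, -0.0, 1.404]
wrist_force: [10.4, -2.6, -6.5]
finger_gap: 22.2
clock: 31.02
eef_pos: [608.1, 210.0, 14.2]
eef_rot: [3.133, -0.001, 1.402]
wrist_force: [12.4, -2.1, -7.6]
finger_gap: 22.2
31.025 tcp [608.1 210.   14.2] G [607.6 210.1  74.2] q [ 0.28  0.66  1.38 -0.    1.09  0.45] F [12.4 -2.1 -7.6] gap 22.2 xax [0.168 0.986 0.001] yaw 1.402 tilt 0.5
r 59.03542528875656 cam 1.5613250149208937
```

View pics/s21.png

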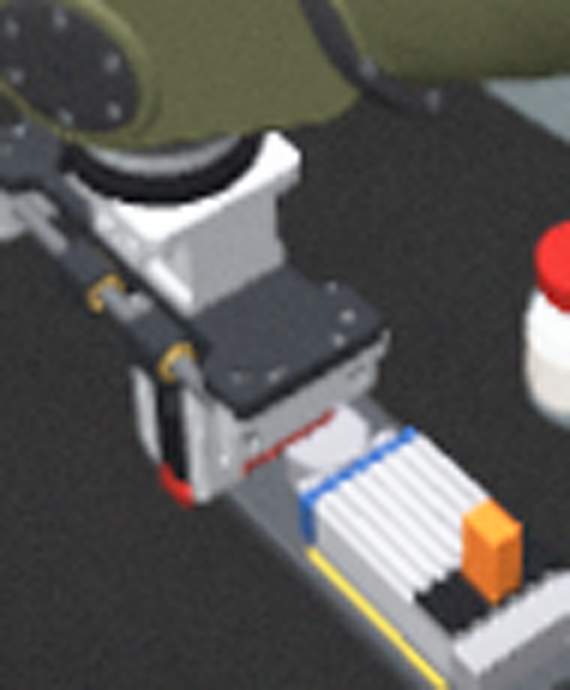

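Resistance has risen to 12 N, which suggests the end of travel. I'll open, lift clear and look.

```bash

python3 -m pendant '[{"claw":0.036,"delta_pos":[0,0,0],"rotation":[0,0,0]},{"claw":0.036,"delta_pos":[0,0,0],"rotation":[0,0,0]},{"claw":0.036,"delta_pos":[0,0,-0.02],"rotation":[0,0,0]},{"claw":0.036,"delta_pos":[0,0,-0.05],"rotation":[0,0,0]},{"claw":0.036,"delta_pos":[0,0,-0.08],"rotation":[0,0,0]},{"claw":0.036,"delta_pos":[0,0,-0.12],"rotation":[0,0,0]},{"claw":0.036,"delta_pos":[0.03,-0.03,-0.15],"rotation":[0,0,0]},{"claw":0.036,"delta_pos":[0.06,-0.06,-0.17],"rotation":[0,0,0]},{"claw":0.036,"delta_pos":[0.09,-0.09,-0.17],"rotation":[0,0,0]},{"claw":0.036,"delta_pos":[0.12,-0.12,-0.17],"rotation":[0,0,0]}]'
python3 - <<'E'
from h import *
st()
for n in('top','side'):cv2.imwrite(f'pics/{n}18.png',manip.camera(n)[:,:,::-1])
crop('pics/side18.png','pics/s22.png',190,180,110,115,6)
crop('pics/top18.png','pics/t22.png',160,165,100,100,6)
E
```

```text
clock: 32.38
eef_pos: [507.5, 349.7, 185.3]
eef_rot: [3.131, -0.002, 1.402]
wrist_force: [0.2, -0.6, -0.4]
finger_gap: 36.1
32.375 tcp [507.5 349.7 185.3] G [506.9 349.6 245.3] q [ 0.55  0.43  1.31 -0.    1.39  0.72] F [ 0.2 -0.6 -0.4] gap 36.1 xax [0.168 0.986 0.002] yaw 1.402 tilt 0.6
```

View pics/s22.png

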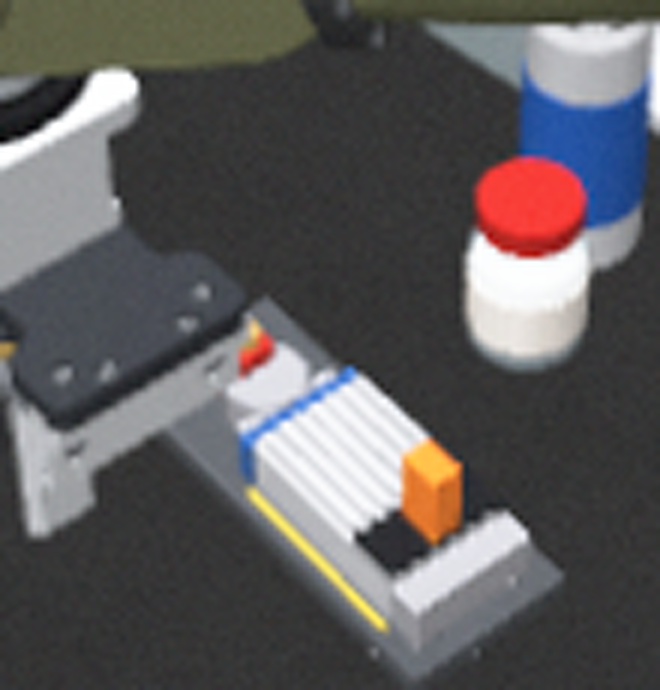

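View pics/t22.png

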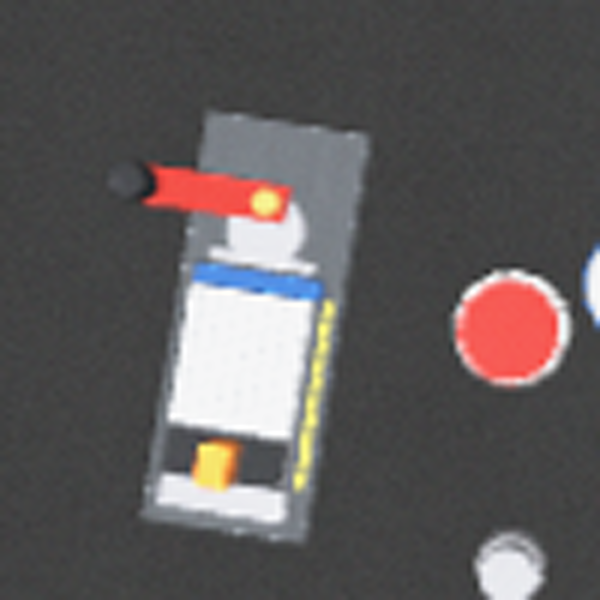

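```bash
python3 - <<'E'
from h import *
Tw=lambda p,z:plane("top",160+(p[0]+.5)/6-.5,165+(p[1]+.5)/6-.5,z)[:2]
A=np.array([597.2,152]);k=Tw((127,179),87);d=k-A;print("knob",k,"r",np.hypot(*d),"cam",np.arctan2(d[1],d[0])+.176)
for n,fn in(("before","pics/top13.png"),("after","pics/top18.png")):
    im=cv2.imread(fn).astype(int);b,g,r=im[...,0],im[...,1],im[...,2];m=(r>140)&(g<110)&(b<110);m[:,:165]=0;m[:,215:]=0;m[:165]=0;m[215:]=0
    vs,us=np.nonzero(m);P=np.array([plane("top",u,v,45)[:2] for u,v in zip(us,vs)])
    c=P.mean(0);w=np.linalg.svd(P-c)[2][0];w=w*np.sign(w@(c-A));print(n,len(us),c.round(1),"cam by lever axis",np.arctan2(w[1],w[0])+.176,"by centroid",np.arctan2(*(c-A)[::-1])+.176)
O=np.array([646.4,143.2]);y=-.176;R2=np.array([[np.cos(y),-np.sin(y)],[np.sin(y),np.cos(y)]]);fx=lambda w:((w-O)@R2).round(1)
print("rear",fx(Tw((192,282),46)),fx(Tw((317,302),46)),"jaw front",fx(Tw((193,281),36)),fx(Tw((321,299),36)))
for nm,a in(("can",[(267.99,212.17)]),):pass
t0=cv2.imread("pics/top0.png").astype(int);t1=cv2.imread("pics/top18.png").astype(int)
print("diff jar/can/socket",[np.abs(t0[y0:y1,x0:x1]-t1[y0:y1,x0:x1]).mean().round(2) for x0,x1,y0,y1 in((234,257,208,231),(256,281,200,225),(236,254,250,270))])
E
```

```text
knob [608.34660017 209.85582193] r 58.91979995465862 cam 1.5564666926680677
before 124 [626.7 153.9] cam by lever axis 0.3506381635695659 by centroid 0.2388338632470119
after 120 [602.9 178.4] cam by lever axis 1.6245608601530521 by centroid 1.5341088885092227
rear [-91.9  28.1] [-91.9 -31.7] jaw front [-91.7  29.2] [-90.5 -32.3]
diff jar/can/socket [np.float64(1.39), np.float64(0.96), np.float64(1.75)]
```

```bash

python3 -m pendant '[{"claw":0.036,"delta_pos":[0.02,0,0],"rotation":[0,0,0]},{"claw":0.036,"delta_pos":[0.02,0,0],"rotation":[0,0,0]},{"claw":0.036,"delta_pos":[0.02,0,0],"rotation":[0,0,0]}]'
python3 -c "
from h import *
st()
print(manip.sign_off())"
```

```text
clock: 32.85
eef_pos: [509.8, 370.3, 185.5]
eef_rot: [3.132, -0.002, 1.405]
wrist_force: [-0.2, -0.3, -0.1]
finger_gap: 36.0
32.85 tcp [509.8 370.3 185.5] G [509.2 370.2 245.5] q [ 0.57  0.47  1.26 -0.    1.4   0.74] F [-0.2 -0.3 -0.1] gap 36.0 xax [0.165 0.986 0.002] yaw 1.405 tilt 0.6
the job is handed in; nothing more can be done
None
```

The module is clamped in the fixture, fin end to the stop, and I handed the job in at about 33 s; sign-off gave no verdict. I pulled it out by the fin with the gripper leaning back 44°, lifted it into the fixture, swung the cam lever closed and withdrew.

**Last checks:**
- **Cam:** about 1.55 rad, from the knob position (1.556) and the lever's centre (1.534). The lever's long axis read 1.62, past the end of travel, so that estimate is off. The lever stopped moving at about 12 N.
- **Module and jaw:** the module's rear edge and the jaw's face both measure at fixture x ≈ -92 mm, where -93 is expected, so the jaw is touching. I could not measure the jaw's force itself; I inferred it from the cam angle and that contact.
- **Can, jar and socket:** unchanged between the first and last top pictures.
- **Gripper:** clear of everything, with wrist force near zero.

**What went wrong on the way:**
- **First grasp closed on nothing:** the pictures showed the real fingertips about 40 mm short of the reported tool point. I corrected for that offset from then on.
- **The leaned-back pose hit the last joint's limit over the fixture (2.55 rad):** I set the module back on the apron, regrasped the fin with the tool vertical and placed it that way.

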